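# Set out a leaf sample for pressing and measuring

### The arm

A 6-joint arm with a two-finger parallel gripper is mounted at the origin on the work surface. World frame = base frame: x ahead of the robot, y to its left, z up, the work surface at z = 0. Lengths are in mm, angles in rad, forces in N, time in s.
With the tool pointing down it reaches from about 400 to 925 mm from the base axis. Payload 3.4 kg.
Tool frame: the origin (TCP) lies at the very end of the fingers, on their centre line; the grasp point (between the pads) lies 19 mm behind it; z points along the fingers, y is the direction in which the jaws open and shut (so a half turn about z gives the same grasp; the last joint's range is limited). The gripper opens to 85 mm and grips with 20 to 120 N. Pads are 22 mm wide; open, the fingers measure 114 mm over their backs; the gripper's body (76 mm by 85 mm) begins 54 mm behind the grasp point. The pads swing forward as they close: fully open they stand 13 mm farther back than shut.
Start: joints at [-1.21, 0.307, 1.506, -0, 1.328, -0.073], TCP at [241.663, -521.757, 231.305] pointing down, gripper open.
Joint ranges: [-3.12, 3.12], [-1.05, 2.28], [0.14, 2.33], [-1.42, 4.57], [0.1, 2.73], [-2.68, 2.68]. Speed limits (rad/s): [2.57, 2.57, 3.14, 3.14, 3.14, 3.14].

### API

Orientations are given as a 3x3 rotation matrix whose columns are the frame's x, y, z axes.
In Python, from rig import robot, vision, workorder gives the robot as it stands. The module is installed in compiled form; this text tells all that it offers.
- The arm moves only by the shell command python3 -m handwheel 'ROWS' [FORCE]. ROWS is JSON, a list of rows, each a list of 7 numbers: the opening, from 0 (shut) to 1 (fully open), then the shift along the tool's x, y, z in m, then the turn, a rotation vector about the tool's x, y, z in rad. In form: [[fingers, x, y, z, ax, ay, az], ...]. A call has 1 to 20 rows; each row shifts and turns the commanded pose from where the row before left it, along the tool's axes as they then stand; what a row does not reach is not made up. A row lasts 1/8 s, in which the tool goes at most 62.5 mm and 10.7 degrees, less where a joint would pass 70% of its speed; a pose out of reach is approached as far as the arm can. A call is refused whole if a number of a shift passes 0.0625 or a number of a turn 0.188, either way. A call with a gripper value outside its range is refused whole. The fingers move at their own pace and stop on an object; FORCE is the grip in N (left out, the last holds). Time passes only in rows, so rows that do not move let the fingers close. It gives the time, the measured TCP pose, the force and the opening at its end, in the units of the state.
- robot.get_state(): the state, without advancing time (a new reading comes with each control period).
- vision.grab_frame(name): name is "side" or "top" or "wrist"; returns a dict with "image" (384x512x3 uint8, blue, green, red), "vfov" (degrees; the focal length in pixels is half the picture's height over the tangent of half this angle, whatever the lens; pixels are square), "cx", "cy" (the principal point, pixels), "k1" (the pictures are not rectified: a ray, as slopes to the right and down, at radius r is drawn at 1 + k1 r^2 times it, then the intrinsics apply), "world_from_camera" (4x4, takes a point from camera to world coordinates). Camera axes: x right, y down, z forward; pixel columns grow to the right and rows downward; lengths in mm; the calibration is good to about 2 mm. A picture is of the moment at which its call begins. There is no depth.
- workorder.close_job(): hands the job in, once; it reports no verdict.
The state is a dict: "t": time; "qpos": joint angles; "qd": joint speeds; "joint_efforts": joint torques, N m; "eef_pos": TCP position; "tcp_rot": TCP orientation; "ft_force": force on the tool from outside, world axes, zero at the start; "wrist_torque": the same for the moment, N m; "grip_width": finger opening in mm.
Only numpy, scipy, OpenCV 4.12 (cv2) and the standard library are available. Lean on these libraries where they do the work, as an engineer would, in place of code of your own. Each camera call takes 0.05 s, during which the arm holds its last target.

### The job

Get the tray ready for the next leaf: set the small dish with the leaf on the middle of the round white stage, cover the dish with the square white plate, then stand the knobbed steel weight on the middle of the plate. Stand the amber jar on the tray halfway between the stage and the aluminium vial block, and lay the steel bar in front of the middle of the stage, on the robot's side, parallel to the stage's near edge and with a gap of about 30 mm to it. Keep the leaf dish level, and leave the large dish and the empty beaker where they are.

Things in the scene. Friction and masses are not known exactly. Their poses are not given: they have to be found in the camera images.
- tray: Fixed wooden tray lined with white paper, 320 (x) by 400 mm (y), paper 10 mm above the bench, rim 12 mm wide, 15 mm high. Origin at bench level under its centre; x to its far edge, y to its left. Place and yaw vary a little. Stage and vial block stand 130 mm left and right of its centre, either way round. Calipers and forceps (9 mm high) along its far edge do not matter.
- stage: Fixed stage on the tray: black square base 100 by 100 mm, 8 mm high, carrying a round white disc of 90 mm diameter; top of the disc 14 mm above the tray's paper. Origin at the centre of its underside (on the paper); axes parallel to the tray's, so its near edge is 50 mm from the origin towards -x.
- vial_block: Fixed aluminium block on the tray with 12 small dark vial holes on top, 60 mm (x) by 80 mm (y), 30 mm high. Origin at the centre of its underside (on the paper); axes parallel to the tray's.
- dish: Loose small clear round open dish with pieces of dry green leaf fixed on its floor, 48 mm diameter, 15 mm high, wall 2 mm, 30 g. Starts on the bench. Origin at the centre of its underside, z up.
- plate: Loose plain white plastic square plate, 52 by 52 mm, 10 mm thick, 35 g. Starts flat on the bench, at any yaw. Origin at the centre of its underside; x and y along its sides, z up.
- weight: Loose steel laboratory weight: upright cylinder of 32 mm diameter and 24 mm height, above it a neck of 12 mm diameter (24 to 29 mm) and a knob of 20 mm diameter (29 to 38 mm), about 130 to 210 g. Stands on the bench. Origin at the centre of its underside, z up.
- jar: Loose closed amber glass jar with a black cap: upright cylinder of 40 mm diameter (cap 41 mm, from 45 mm up), 58 mm high in all, 55 to 120 g. Stands on the bench. Origin at the centre of its underside, z up.
- bar: Loose plain steel bar, 20 mm wide (its x), 70 mm long (its y), 18 mm high, 190 g. Starts on the bench, at any yaw. Origin at the centre of its underside, z up.
- beaker: Loose empty open clear glass beaker, 54 mm rim diameter, 72 mm high, standing upright on the bench among the loose things; not to be moved. Origin at the centre of its underside.
- spare_dish: Loose large clear round dish with leaf, 90 mm diameter, 16 mm high, on the tray about 95 mm beyond the tray's centre; not to be moved. Origin at the centre of its underside.
There are look-alikes about, which are no part of the job. Leave any pink or red look-alike of the weight alone.

How it is judged (in metres and radians):
On the way, in this order (a step that is already met when the one before it is completed fails the run):
1. the small dish is set down in the middle of the stage (horizontal distance between dish and stage below 0.01 m and z of dish in the frame of stage between 0.011 and 0.018 m and angle between dish's own z axis and vertical below 0.12 rad and contact force between the fingers and dish below 0.3 N), for 0.2 s.
2. the square plate lies on the dish (horizontal distance between dish and stage below 0.01 m and z of dish in the frame of stage between 0.011 and 0.018 m and angle between each of dish, plate's own z axis and vertical below 0.12 rad and horizontal distance between plate and dish below 0.009 m and z of plate in the frame of dish between 0.012 and 0.019 m and contact force between the fingers and plate below 0.3 N), for 0.2 s.
3. the weight stands on the plate (horizontal distance between dish and stage below 0.01 m and z of dish in the frame of stage between 0.011 and 0.018 m and angle between each of dish, plate, weight's own z axis and vertical below 0.12 rad and horizontal distance between plate and dish below 0.009 m and z of plate in the frame of dish between 0.012 and 0.019 m and horizontal distance between weight and plate below 0.01 m and z of weight in the frame of plate between 0.007 and 0.014 m and contact force between the fingers and weight below 0.3 N), for 0.2 s.
At the end, for the whole second after the job is handed in: Within 10 mm: dish centred on stage, weight on plate; plate on dish within 9 mm; jar on tray within 15 mm of halfway between stage and block; bar flat, 17 to 43 mm before the stage edge, within 15 mm of its middle, parallel within 0.17 rad; all upright, released, at rest (horizontal distance between dish and stage below 0.01 m and z of dish in the frame of stage between 0.011 and 0.018 m and angle between each of dish, plate, weight, jar, bar's own z axis and vertical below 0.12 rad and horizontal distance between plate and dish below 0.009 m and z of plate in the frame of dish between 0.012 and 0.019 m and horizontal distance between weight and plate below 0.01 m and z of weight in the frame of plate between 0.007 and 0.014 m and horizontal distance between jar and tray below 0.015 m and z of jar in the frame of tray between 0.007 and 0.014 m and x of bar in the frame of stage between -0.103 and -0.077 m and y of bar in the frame of stage between -0.015 and 0.015 m and z of bar in the frame of stage between -0.003 and 0.004 m and angle between the y axis of bar and the y axis of stage, either way round below 0.17 rad and linear speed of each of dish, plate, weight, jar, bar below 0.01 m/s and angular speed of each of dish, plate, weight, jar, bar below 0.1 rad/s); the robot touches nothing.
It fails at once if the small leaf dish is tipped by more than 0.5 rad (angle between dish's own z axis and vertical above 0.5 rad).
It fails at once if the beaker is moved by more than 20 mm (distance of beaker from where it was at the start of the episode above 0.02 m).
It fails at once if the large dish is moved by more than 20 mm (distance of spare_dish from where it was at the start of the episode above 0.02 m).
It also fails if it takes over 131 s, if anything falls off the work surface, if the arm or the gripper's body presses on something with over 40 N, if the wrist force passes 120 N, or if a joint passes its speed limit or range.

## Working session

There is one attempt and no reset: what is moved stays moved. The work goes in short steps, Python scripts to look and compute and a shell command to move; the robot and the scene stay as the last step left them, time stands still between calls to the robot, and variables do not carry over. Pictures are saved under pics/ and viewed, and the job is handed in when it is done.

```bash
mkdir -p pics; ls; python3 - <<'E'
from rig import robot, vision
import cv2
s=robot.get_state(); print(s)
for n in ("top","side","wrist"):
    f=vision.grab_frame(n); cv2.imwrite(f"pics/{n}0.png",f["image"]); 
    print(n,f["vfov"],f["cx"],f["cy"],f["k1"],f["world_from_camera"])
E
```

```text
pics
{'t': 0.0, 'qpos': array([-1.21050134e+00,  3.07568079e-01,  1.50765419e+00,  1.17692683e-05,
        1.32839396e+00, -7.34655680e-02]), 'qd': array([-0.00111261, -0.00122315, -0.00010665,  0.00094045, -0.0008994 ,
        0.000366  ]), 'joint_efforts': array([-2.18478606e-03, -4.57559609e+01, -2.51910782e+01, -3.84481255e-04,
        1.35011610e-02,  8.23359983e-06]), 'eef_pos': array([ 241.42190975, -521.10766814,  230.39109605]), 'tcp_rot': array([[ 9.07392911e-01,  4.20282776e-01, -7.02718664e-04],
       [ 4.20283333e-01, -9.07390940e-01,  1.89767053e-03],
       [ 1.59917688e-04, -2.01727372e-03, -9.99997953e-01]]), 'ft_force': array([-0.14596718,  0.30228837, -0.60943276]), 'wrist_torque': array([0.00896257, 0.0117379 , 0.01073899]), 'grip_width': 85.40444917183366}
top 43.29887880400821 244.9480024121858 181.83705977583796 -0.10770736290309212 [[ 1.06265800e-02 -9.97160404e-01  7.45533725e-02  4.10601183e+02]
 [-9.99918590e-01 -1.00700947e-02  7.83620018e-03 -1.92010642e+01]
 [-7.06318901e-03 -7.46305752e-02 -9.97186236e-01  1.19452557e+03]
 [ 0.00000000e+00  0.00000000e+00  0.00000000e+00  1.00000000e+00]]
side 48.31162679184446 255.22460081255852 189.26480896701685 -0.1311573223236611 [[-8.32750065e-01 -3.79582793e-01  4.03043710e-01  8.51454171e+01]
 [-5.53422321e-01  5.91535101e-01 -5.86353101e-01  6.11973521e+02]
 [-1.58449539e-02 -7.11338968e-01 -7.02670484e-01  7.94780198e+02]
 [ 0.00000000e+00  0.00000000e+00  0.00000000e+00  1.00000000e+00]]
wrist 58.42698123720728 252.61209393593342 193.35977859001366 -0.08697869774348413 [[ 4.19745983e-01 -8.64831782e-01 -2.75461975e-01  3.11095958e+02]
 [-9.07636045e-01 -4.01009484e-01 -1.24049197e-01 -4.88089806e+02]
 [-3.18117680e-03  3.02088370e-01 -9.53274618e-01  3.72746808e+02]
 [ 0.00000000e+00  0.00000000e+00  0.00000000e+00  1.00000000e+00]]
```

View pics/top0.png

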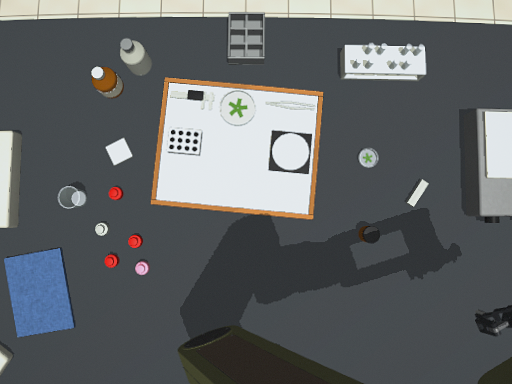

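View pics/side0.png

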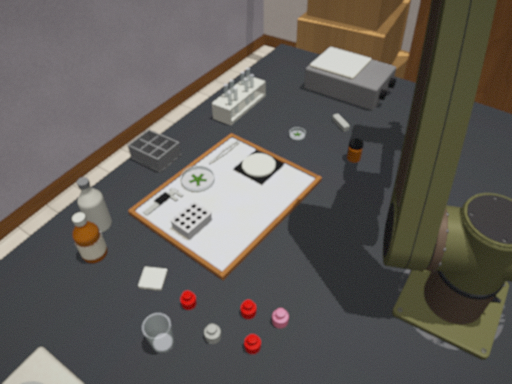

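View pics/wrist0.png

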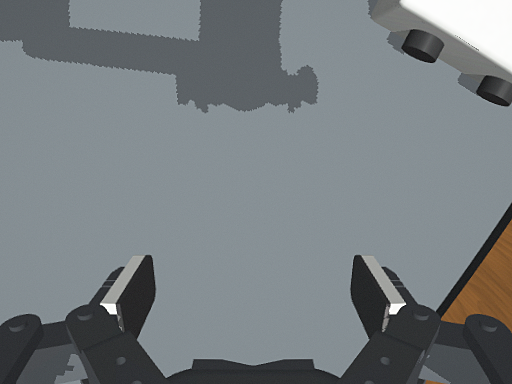

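Top view: leaf dish (368,158), plate (119,151), bar (418,193), jar (370,234), stage (290,152), vial block (184,141), beaker (72,197). 
Weight candidates: steel/grey one (101,229); red ones (115,193), (134,241), (111,261); pink one (142,268). For the dish: small one (368,158) versus the large one (238,108) on the tray. For the jar: (370,234) versus the big amber bottle (107,82). I choose the grey weight, the small dish and the small jar, and check them in a crop.

```bash
cat > h.py <<'E'
import numpy as np, cv2
from rig import robot, vision
def K(f):
    F=192/np.tan(np.radians(f["vfov"]/2)); return F
def rays(f,px):
    F=K(f); px=np.atleast_2d(px).astype(float)
    d=(px-[f["cx"],f["cy"]])/F; u=d.copy()
    for _ in range(20): u=d/(1+f["k1"]*(u**2).sum(1,keepdims=True))
    v=np.c_[u,np.ones(len(u))]; T=f["world_from_camera"]
    return T[:3,3], v@T[:3,:3].T
def onplane(f,px,z):
    o,d=rays(f,px); return o+d*((z-o[2])/d[:,2:3])
def proj(f,P):
    T=f["world_from_camera"]; P=np.atleast_2d(P).astype(float); c=(P-T[:3,3])@T[:3,:3]
    u=c[:,:2]/c[:,2:]; u=u*(1+f["k1"]*(u**2).sum(1,keepdims=True)); return u*K(f)+[f["cx"],f["cy"]]
def crop(f,c,h,name,s=5):
    c=np.round(c).astype(int); x0=max(0,c[0]-h);y0=max(0,c[1]-h)
    im=f["image"][y0:c[1]+h,x0:c[0]+h]; cv2.imwrite("pics/"+name,cv2.resize(im,None,fx=s,fy=s,interpolation=cv2.INTER_CUBIC)); print(name,"origin",x0,y0,"scale",s)
E
python3 - <<'E'
from h import *
t=vision.grab_frame("top"); cv2.imwrite("pics/x.png",t["image"])
import numpy as np
a=t["image"][140:280,50:160]; b=t["image"][140:250,345:440]
A=cv2.resize(a,None,fx=3.6,fy=3.6,interpolation=cv2.INTER_CUBIC);B=cv2.resize(b,None,fx=3.6,fy=3.6,interpolation=cv2.INTER_CUBIC)
H=max(A.shape[0],B.shape[0]);o=np.zeros((H,A.shape[1]+B.shape[1],3),np.uint8);o[:A.shape[0],:A.shape[1]]=A;o[:B.shape[0],A.shape[1]:]=B
cv2.imwrite("pics/crop1.png",o)
c=t["image"][70:225,145:335]; cv2.imwrite("pics/crop2.png",cv2.resize(c,None,fx=3.6,fy=3.6,interpolation=cv2.INTER_CUBIC))
E
```

```text
(no output)
```

View pics/crop1.png

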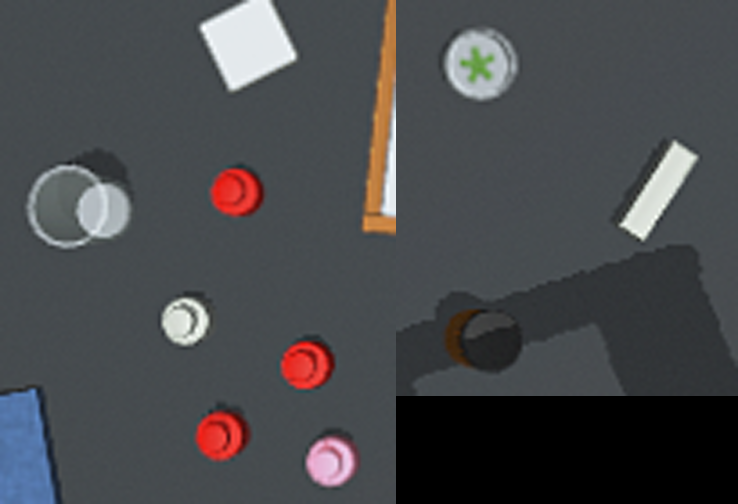

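View pics/crop2.png

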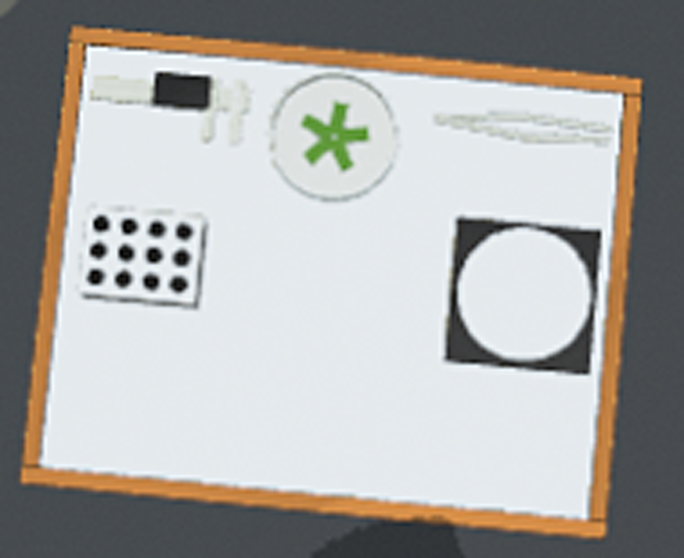

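The crop confirms: the grey steel weight is at about (101,230), among red ones and a pink one. The small dish with the leaf is at (368,158), the jar with the black cap at (371,234), and the bar at (418,193). Next I measure them.

```bash
cat > meas.py <<'E'
from h import *
t=vision.grab_frame("top"); im=t["image"]; hsv=cv2.cvtColor(im,cv2.COLOR_BGR2HSV)
def comp(mask,c,r=None):
    m=mask.astype(np.uint8); n,l,st,ce=cv2.connectedComponentsWithStats(m)
    ok=[i for i in range(1,n) if st[i,4]>8]; i=min(ok,key=lambda i:np.hypot(*(ce[i]-c))); 
    return (l==i).astype(np.uint8),ce[i],st[i]
def cont(m): return max(cv2.findContours(m,cv2.RETR_EXTERNAL,cv2.CHAIN_APPROX_NONE)[0],key=cv2.contourArea)[:,0,:]
g=cv2.cvtColor(im,cv2.COLOR_BGR2GRAY)
# tray rim
rim=(hsv[...,1]>120)&(hsv[...,0]>8)&(hsv[...,0]<22)&(hsv[...,2]>100)
m,_,_=comp(rim&(np.indices(rim.shape)[0]>75)&(np.indices(rim.shape)[1]>140),(238,147)); 
P=onplane(t,cont(m),15)[:,:2].astype(np.float32); r=cv2.minAreaRect(P); print("tray rim",r)
# stage
roi=np.zeros_like(g);roi[125:180,263:318]=1
m,ce,_=comp((g<110)&(roi>0),(290,152)); P=onplane(t,cont(m),18)[:,:2].astype(np.float32);print("stage base",cv2.minAreaRect(P))
x0=m.copy(); h=cv2.morphologyEx(m,cv2.MORPH_CLOSE,np.ones((3,3)))
wc,ce,st=comp((g>150)&(np.hypot(*(np.indices(g.shape)[::-1]-np.array([290,152])[:,None,None]))<21),(290,152)); P=onplane(t,cont(wc),24)[:,:2].astype(np.float32);print("disc",cv2.minAreaRect(P),st)
# block
m,ce,_=comp(g>0,(0,0))
hol=((g<90)).astype(np.uint8); n,l,st,c=cv2.connectedComponentsWithStats(hol[125:160,160:206]); c=[c[i]+[160,125] for i in range(1,n) if 10<st[i,4]<60]; print(len(c)); Q=onplane(t,c,40); print("block",Q.mean(0))
for nm,c,z,th in (("plate",(119,151),10,150),("bar",(418,193),18,110)):
    m,ce,st=comp(g>th,c); P=onplane(t,cont(m),z)[:,:2].astype(np.float32); r=cv2.minAreaRect(P); print(nm,onplane(t,[ce],z),r,st)
m,ce,st=comp((g>105),(368,158)); P=onplane(t,cont(m),15)[:,:2].astype(np.float32); print("dish outline@15",cv2.minEnclosingCircle(P),onplane(t,[ce],10),st)
m,ce,st=comp((hsv[...,0]>35)&(hsv[...,0]<80)&(hsv[...,1]>80),(368,158)); print("leaf",onplane(t,[ce],2),st)
m,ce,st=comp((g>110),(101,229)); P=onplane(t,cont(m),24)[:,:2].astype(np.float32); print("weight@24",cv2.minEnclosingCircle(P),onplane(t,[ce],24),st)
E
python3 meas.py
```

```text
tray rim ((584.7086181640625, 9.953384399414062), (399.63555908203125, 319.8913879394531), 85.0941162109375)
stage base ((573.7233276367188, -118.99404907226562), (98.04727935791016, 98.50365447998047), 85.24929809570312)
disc ((574.8196411132812, -119.19894409179688), (88.69051361083984, 88.03186798095703), 0.3294214904308319) [ 272  133   37   37 1079]
12
block [596.31491249 139.84543752  40.        ]
plate [[572.5858361  305.93323706  10.        ]] ((572.5259399414062, 305.921142578125), (52.39020538330078, 52.28073501586914), 27.001388549804688) [106 138  26  27 437]
bar [[ 476.43752633 -435.77050201   18.        ]] ((476.2986755371094, -435.89263916015625), (20.490360260009766, 70.58293151855469), 56.07297134399414) [407 179  22  28 233]
dish outline@15 ((562.0146484375, -313.63775634765625), 24.908910751342773) [[ 562.95079038 -314.66884486   10.        ]] [359 148  20  20 311]
leaf [[ 563.59011244 -314.4704103     2.        ]] [363 154   9   8  34]
weight@24 ((379.38763427734375, 340.4185791015625), 16.308805465698242) [[379.56421133 340.46456733  24.        ]] [ 95 223  13  13 135]
```

```bash
python3 - <<'E'
from h import *
s=vision.grab_frame("side")
for i,(c,n) in enumerate((((205,330),"s1.png"),((335,138),"s2.png"))): crop(s,c,55,n,7)
t=vision.grab_frame("top")
g=t["image"]
for px,z in (((367.5,158),8),((369,157),8),((371,234.3),58),((101.5,229.3),24),((63+5,197),72)): print(px,onplane(t,[px],z)[0])
E
```

```text
s1.png origin 150 275 scale 7
s2.png origin 280 83 scale 7
(367.5, 158) [ 561.72357328 -313.4900288     8.        ]
(369, 157) [ 564.27233371 -317.29020332    8.        ]
(371, 234.3) [ 374.76817406 -308.21650405   58.        ]
(101.5, 229.3) [378.44786802 338.78084004  24.        ]
(68, 197) [454.37280056 407.37551383  72.        ]
```

View pics/s1.png

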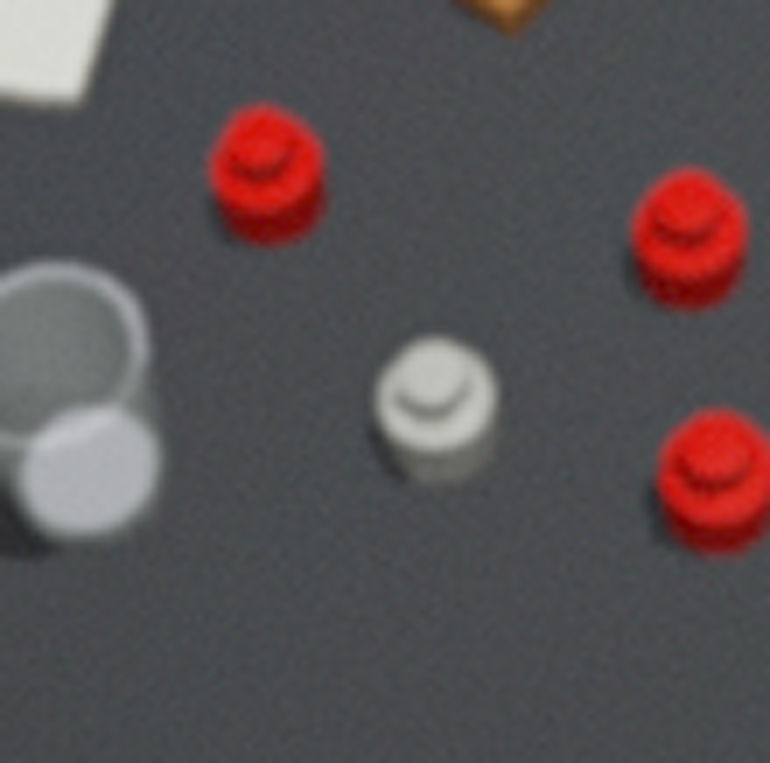

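View pics/s2.png

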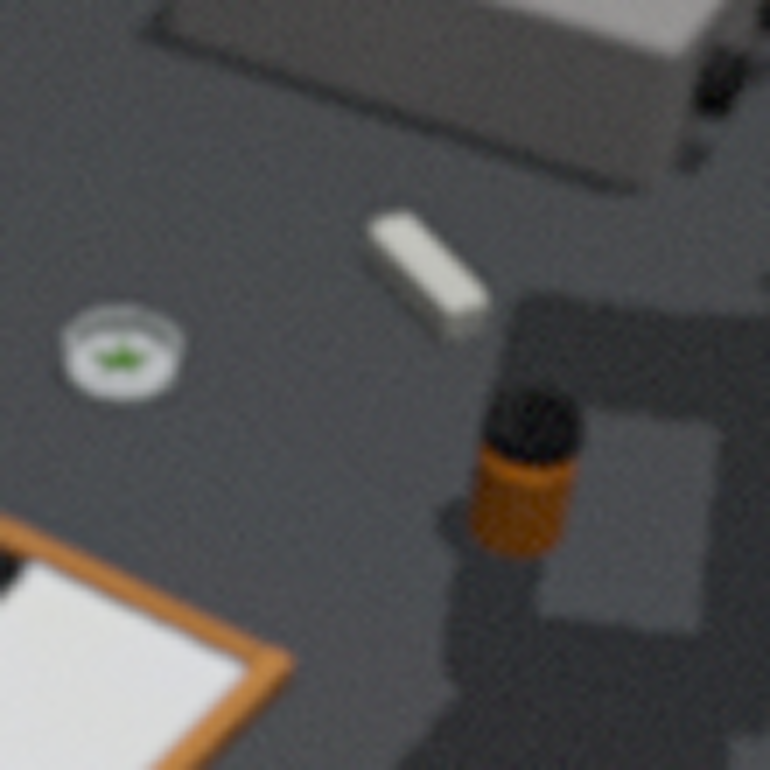

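```bash
cat > go.py <<'E'
# usage: go.py x y z [azim_deg] : shift in tool axes (mm) from measured pose
import sys; from h import *
s=robot.get_state(); p=s["eef_pos"];R=s["tcp_rot"]; a=list(map(float,sys.argv[1:]))
d=np.array(a[:3])-p; az=np.degrees(np.arctan2(R[1,0],R[0,0]))
print("t",round(s["t"],2),"pos",p.round(1),"az",az.round(2),"w",round(s["grip_width"],1),"F",s["ft_force"].round(1),"z",R[:,2].round(3))
e=R.T@d; print("tool shift mm",e.round(1),"n",np.ceil(np.linalg.norm(d)/62))
if len(a)>3: print("turn about tool z (az):",round(np.radians(az-a[3]),3), "-> shift along NEW axes n/a; turn last")
E
python3 go.py 562 -313.8 120
```

```text
t 0.35 pos [ 241.6 -521.6  231.1] az 24.85 w 85.7 F [0.1 0.8 0.3] z [-0.  0. -1.]
tool shift mm [378.1 -53.9 111.1] n 7.0
```

```bash
python3 -m handwheel '[[1,0.0472,-0.0067,0.0139,0,0,0],[1,0.0472,-0.0067,0.0139,0,0,0],[1,0.0472,-0.0067,0.0139,0,0,0],[1,0.0472,-0.0067,0.0139,0,0,0],[1,0.0472,-0.0067,0.0139,0,0,0],[1,0.0472,-0.0067,0.0139,0,0,0],[1,0.0472,-0.0067,0.0139,0,0,0],[1,0.0472,-0.0067,0.0139,0,0,0],[1,0,0,0,0,0,0],[1,0,0,0,0,0,0]]' 25; python3 go.py 562 -313.8 2; python3 - <<'E'
from h import *
f=vision.grab_frame("wrist"); cv2.imwrite("pics/w1.png",f["image"])
print(proj(f,[[562,-313.8,15],[562,-313.8,0]]))
E
```

```text
t: 1.6
eef_pos: [561.5, -314.3, 119.9]
tcp_rot: [[0.907, 0.421, -0.001], [0.421, -0.907, -0.0], [-0.001, -0.0, -1.0]]
ft_force: [0.5, -0.5, -0.1]
grip_width: 85.6
t 1.6 pos [ 561.5 -314.3  119.9] az 24.91 w 85.6 F [ 0.5 -0.5 -0.1] z [-0.001 -0.    -1.   ]
tool shift mm [  0.8  -0.2 117.9] n 2.0
[[254.17723155 190.84592024]
 [254.12777799 185.25857992]]
```

View pics/w1.png

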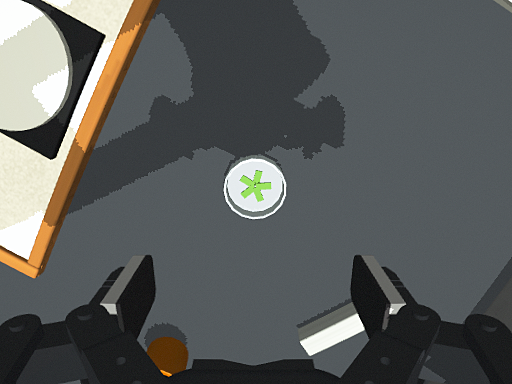

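The dish sits at (255,188) in the wrist picture. That matches the projected (254,190), so I descend.

```bash
python3 -m handwheel '[[1,0.0008,0,0.04,0,0,0],[1,0,0,0.04,0,0,0],[1,0,0,0.025,0,0,0],[1,0,0,0.012,0,0,0],[1,0,0,0,0,0,0],[0.45,0,0,0,0,0,0],[0.45,0,0,0,0,0,0],[0.45,0,0,0,0,0,0],[0.45,0,0,0,0,0,0]]' 25; python3 -m handwheel '[[0,0,0,0,0,0,0],[0,0,0,0,0,0,0],[0,0,0,0,0,0,0],[0,0,0,0,0,0,0],[0,0,0,0,0,0,0]]' 25; python3 - <<'E'
from h import *
f=vision.grab_frame("wrist"); cv2.imwrite("pics/w2.png",f["image"])
E
```

```text
t: 2.78
eef_pos: [563.3, -314.6, 4.6]
tcp_rot: [[0.907, 0.421, 0.002], [0.421, -0.907, -0.002], [0.001, 0.002, -1.0]]
ft_force: [-1.6, -0.4, 6.5]
grip_width: 45.4
t: 3.4
eef_pos: [563.3, -314.7, 4.6]
tcp_rot: [[0.907, 0.421, 0.002], [0.421, -0.907, -0.002], [0.001, 0.002, -1.0]]
ft_force: [-0.8, 0.6, 5.8]
grip_width: 45.9
```

View pics/w2.png

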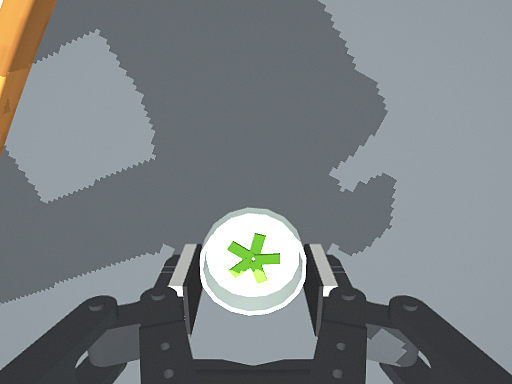

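```bash
python3 go.py 563 -314.5 4; python3 - <<'E'
from h import *
s=robot.get_state();p=s["eef_pos"];R=s["tcp_rot"]
f=vision.grab_frame("wrist")
for dx in(-11,0,11):
  for dy in (-24,24):
    for z in (0,15): 
      q=p.copy();q[2]=z; print(dx,dy,z,proj(f,q+R[:,0]*dx+R[:,1]*dy).round(0))
q=p.copy();q[2]=0;print(proj(f,[q+R[:,0]*24,q-R[:,0]*24]).round())
f=vision.grab_frame("side"); cv2.imwrite("pics/x2.png",f["image"]); crop(f,proj(f,[[563,-314,15]])[0],55,"s3.png",7)
E
```

```text
t 3.45 pos [ 563.3 -314.6    4.6] az 24.87 w 46.3 F [-1.8 -0.1  7.1] z [ 0.002 -0.002 -1.   ]
tool shift mm [-0.2 -0.3  0.6] n 1.0
-11 -24 0 [[206. 274.]]
-11 -24 15 [[202. 292.]]
-11 24 0 [[304. 274.]]
-11 24 15 [[309. 292.]]
0 -24 0 [[205. 254.]]
0 -24 15 [[201. 270.]]
0 24 0 [[305. 254.]]
0 24 15 [[310. 270.]]
11 -24 0 [[204. 233.]]
11 -24 15 [[199. 248.]]
11 24 0 [[307. 233.]]
11 24 15 [[312. 248.]]
[[255. 207.]
 [255. 297.]]
s3.png origin 242 76 scale 7
```

View pics/s3.png

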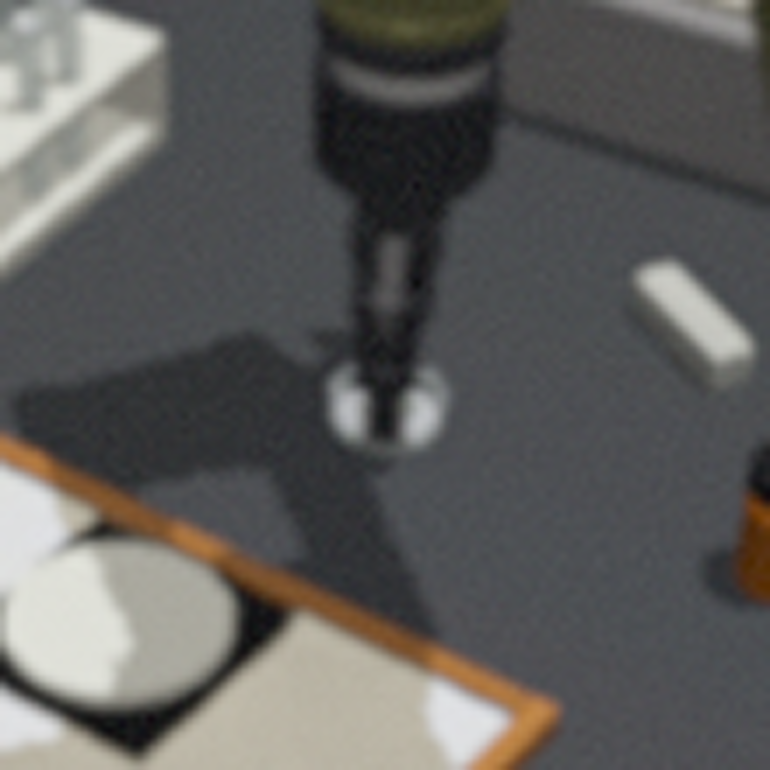

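```bash
python3 -m handwheel '[[0,0,0,-0.005,0,0,0],[0,0,0,-0.01,0,0,0],[0,0,0,-0.02,0,0,0],[0,0,0,-0.03,0,0,0],[0,0,0,-0.03,0,0,0],[0,0,0,0,0,0,0]]' 25; python3 go.py 574.4 -119.4 95; python3 - <<'E'
from h import *
f=vision.grab_frame("wrist"); cv2.imwrite("pics/w3.png",f["image"])
E
```

```text
t: 4.3
eef_pos: [564.5, -315.2, 101.4]
tcp_rot: [[0.907, 0.42, 0.005], [0.42, -0.907, -0.003], [0.004, 0.005, -1.0]]
ft_force: [-0.1, -1.1, -0.1]
grip_width: 46.3
t 4.3 pos [ 564.5 -315.2  101.4] az 24.86 w 46.3 F [-0.1 -1.1 -0.1] z [ 0.005 -0.003 -1.   ]
tool shift mm [  91.3 -173.6    5.8] n 4.0
```

View pics/w3.png

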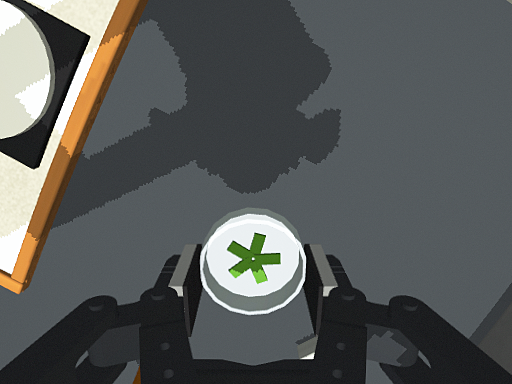

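The dish is held level and centred in the jaws (outline about rows 208 to 315, col 253). Now I carry it to the stage.

```bash
python3 -m handwheel '[[0,0.0152,-0.029,0,0,0,0],[0,0.0152,-0.029,0,0,0,0],[0,0.0152,-0.029,0,0,0,0],[0,0.0152,-0.029,0,0,0,0],[0,0.0152,-0.029,0,0,0,0],[0,0.0152,-0.029,0,0,0,0],[0,0,0,0,0,0,0],[0,0,0,0,0,0,0],[0,0,0,0,0,0,0]]' 25; python3 go.py 574 -119.8 35; python3 - <<'E'
from h import *
f=vision.grab_frame("wrist"); cv2.imwrite("pics/w4.png",f["image"])
f=vision.grab_frame("side"); cv2.imwrite("pics/x4.png",f["image"]); crop(f,proj(f,[[574,-120,60]])[0],55,"s4.png",7)
E
```

```text
t: 5.48
eef_pos: [572.0, -118.8, 97.7]
tcp_rot: [[0.908, 0.419, -0.0], [0.419, -0.908, -0.0], [-0.001, -0.0, -1.0]]
ft_force: [-0.3, 0.0, -0.3]
grip_width: 45.9
t 5.47 pos [ 572.  -118.8   97.7] az 24.8 w 45.9 F [-0.3  0.  -0.3] z [-0. -0. -1.]
tool shift mm [ 1.5  1.7 62.7] n 2.0
s4.png origin 204 98 scale 7
```

View pics/w4.png

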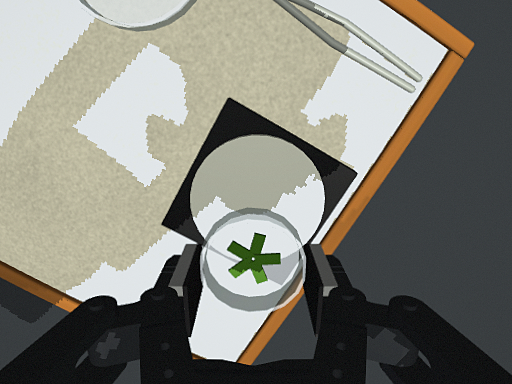

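View pics/s4.png

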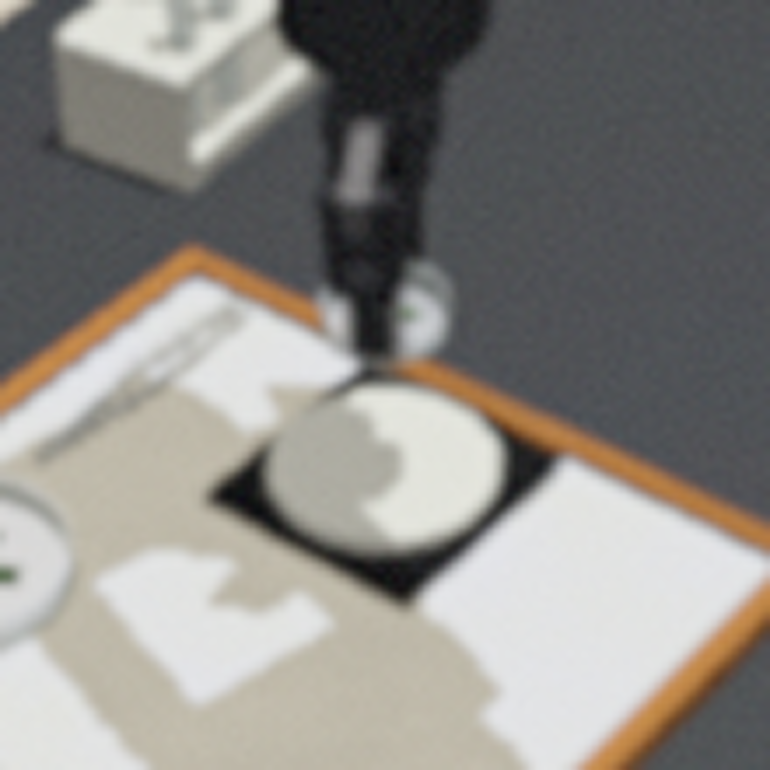

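```bash
python3 -m handwheel '[[0,0.0015,0.0015,0.02,0,0,0],[0,0,0,0.025,0,0,0],[0,0,0,0.014,0,0,0],[0,0,0,0,0,0,0],[0,0,0,0,0,0,0]]' 25; python3 go.py 574.2 -119.6 28; python3 - <<'E'
from h import *
f=vision.grab_frame("wrist"); cv2.imwrite("pics/w5.png",f["image"])
a=np.linspace(0,6.283,9)[:-1]
print(proj(f,np.c_[574.2+45*np.cos(a),-119.4+45*np.sin(a),24+0*a]).round(0).tolist())
E
```

```text
t: 6.2
eef_pos: [574.7, -118.9, 39.7]
tcp_rot: [[0.907, 0.42, 0.001], [0.42, -0.907, -0.0], [0.001, 0.001, -1.0]]
ft_force: [-0.2, -0.2, 0.5]
grip_width: 46.0
t 6.2 pos [ 574.7 -118.9   39.7] az 24.84 w 46.0 F [-0.2 -0.2  0.5] z [ 0.001 -0.    -1.   ]
tool shift mm [-0.7  0.4 11.7] n 1.0
[[296.0, 167.0], [223.0, 164.0], [173.0, 210.0], [175.0, 272.0], [221.0, 312.0], [284.0, 314.0], [333.0, 277.0], [341.0, 217.0]]
```

View pics/w5.png

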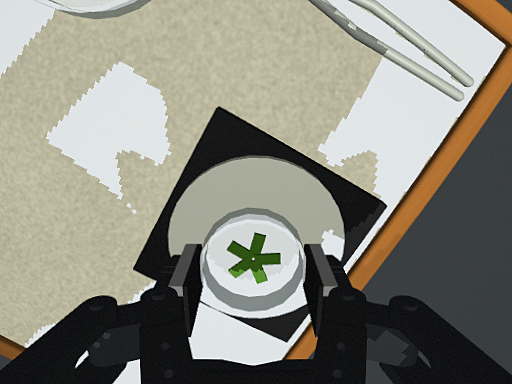

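The disc outline (cols 168 to 345, top row 155) agrees with the projected outline, so I set the dish down.

```bash
python3 -m handwheel '[[0,-0.0007,0.0004,0.007,0,0,0],[0,0,0,0.0037,0,0,0],[0,0,0,0.001,0,0,0],[0,0,0,0,0,0,0],[0,0,0,0,0,0,0]]' 25; python3 go.py 574.2 -119.6 28
```

```text
t: 6.88
eef_pos: [573.7, -119.2, 28.5]
tcp_rot: [[0.907, 0.421, 0.001], [0.421, -0.907, -0.0], [0.0, 0.0, -1.0]]
ft_force: [-1.8, 0.4, 8.1]
grip_width: 46.0
t 6.88 pos [ 573.7 -119.2   28.5] az 24.87 w 46.0 F [-1.8  0.4  8.1] z [ 0.001 -0.    -1.   ]
tool shift mm [0.3 0.6 0.5] n 1.0
```

Contact at TCP z 28.5, as expected. I release and rise.

```bash
python3 -m handwheel '[[0.6,0,0,-0.0005,0,0,0],[0.7,0,0,0,0,0,0],[0.75,0,0,0,0,0,0],[0.75,0,0,0,0,0,0],[0.75,0,0,-0.02,0,0,0],[1,0,0,-0.05,0,0,0],[1,0,0,-0.05,0,0,0],[1,0,0,0,0,0,0],[1,0,0,0,0,0,0]]'; python3 go.py 572.6 305.9 120 27; python3 - <<'E'
from h import *
f=vision.grab_frame("wrist"); cv2.imwrite("pics/w6.png",f["image"])
a=np.linspace(0,6.283,9)[:-1]
print(proj(f,np.c_[574.2+24*np.cos(a),-119.4+24*np.sin(a),39+0*a]).round(0).tolist())
E
```

```text
t: 8.0
eef_pos: [573.1, -119.1, 147.6]
tcp_rot: [[0.907, 0.42, -0.001], [0.42, -0.907, 0.0], [-0.0, -0.0, -1.0]]
ft_force: [-1.1, 0.5, -0.1]
grip_width: 85.5
t 8.0 pos [ 573.1 -119.1  147.6] az 24.85 w 85.5 F [-1.1  0.5 -0.1] z [-0.001  0.    -1.   ]
tool shift mm [ 178.2 -385.8   27.7] n 7.0
turn about tool z (az): -0.037 -> shift along NEW axes n/a; turn last
[[269.0, 161.0], [244.0, 160.0], [227.0, 176.0], [226.0, 199.0], [242.0, 216.0], [266.0, 217.0], [284.0, 202.0], [285.0, 179.0]]
```

View pics/w6.png

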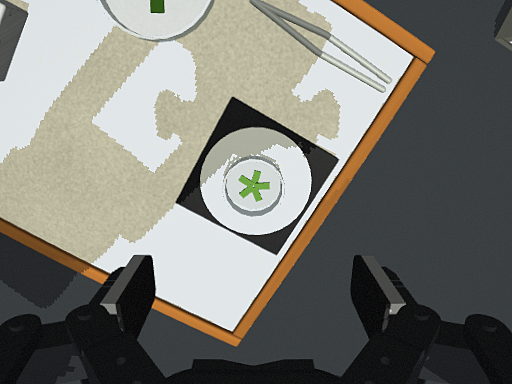

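The dish stands on the disc: dish (254,185), disc centre about (256,181), so about 3 mm off centre. Next is the plate, and I re-measure the dish from the top camera once the arm is clear.

```bash
python3 -m handwheel '[[1,0.0223,-0.0482,0.0035,0,0,0],[1,0.0223,-0.0482,0.0035,0,0,0],[1,0.0223,-0.0482,0.0035,0,0,0],[1,0.0223,-0.0482,0.0035,0,0,0],[1,0.0223,-0.0482,0.0035,0,0,0],[1,0.0223,-0.0482,0.0035,0,0,0],[1,0.0223,-0.0482,0.0035,0,0,0],[1,0.0223,-0.0482,0.0035,0,0,0],[1,0,0,0,0,0,-0.037],[1,0,0,0,0,0,0],[1,0,0,0,0,0,0]]'; python3 go.py 572.6 305.9 2 27; python3 - <<'E'
from h import *
f=vision.grab_frame("wrist"); cv2.imwrite("pics/w7.png",f["image"])
g=cv2.cvtColor(f["image"],cv2.COLOR_BGR2GRAY)
m=(g>200).astype(np.uint8);n,l,st,ce=cv2.connectedComponentsWithStats(m)
i=min([i for i in range(1,n) if st[i,4]>500],key=lambda i:np.hypot(*(ce[i]-proj(f,[[572.6,305.9,10]])[0]))); c=max(cv2.findContours((l==i).astype(np.uint8),0,1)[0],key=len)[:,0]
print("plate",cv2.minAreaRect(onplane(f,c,10)[:,:2].astype(np.float32)))
t=vision.grab_frame("top"); crop(t,[290,152],30,"t7.png",12)
E
```

```text
t: 9.43
eef_pos: [573.0, 304.0, 119.1]
tcp_rot: [[0.892, 0.452, -0.002], [0.452, -0.892, -0.001], [-0.002, 0.0, -1.0]]
ft_force: [0.3, -0.2, 0.6]
grip_width: 85.5
t 9.43 pos [573.  304.  119.1] az 26.88 w 85.5 F [ 0.3 -0.2  0.6] z [-0.002 -0.001 -1.   ]
tool shift mm [  0.8  -1.9 117.1] n 2.0
turn about tool z (az): -0.002 -> shift along NEW axes n/a; turn last
plate ((578.6615600585938, 309.24505615234375), (39.39775085449219, 51.11103820800781), 26.85177230834961)
t7.png origin 260 122 scale 12
```

View pics/w7.png

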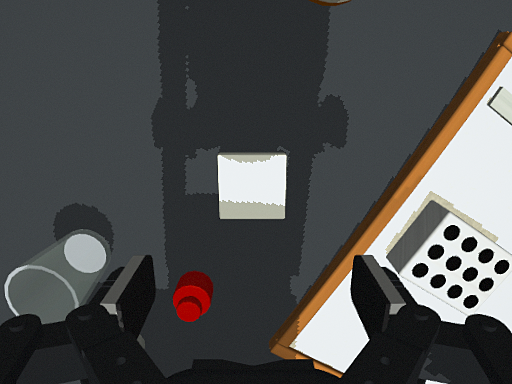

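View pics/t7.png

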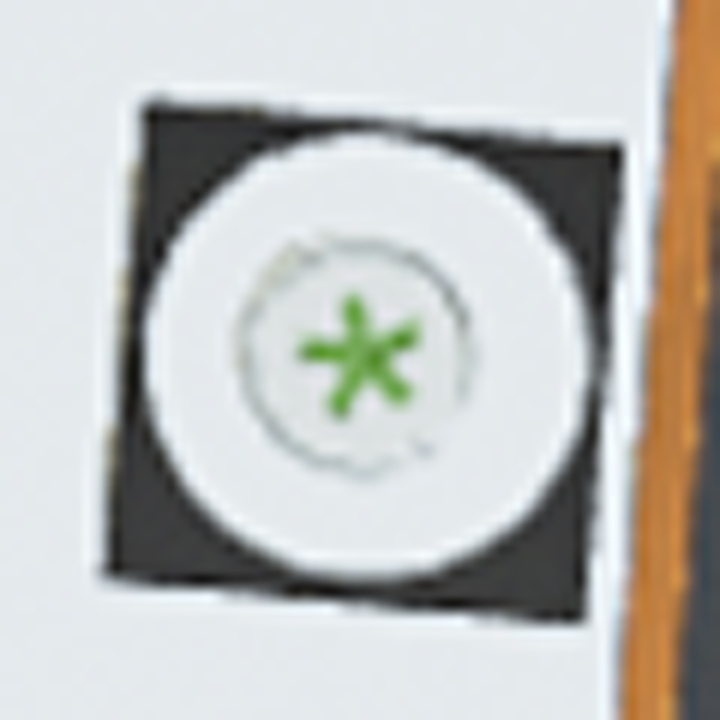

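```bash
python3 - <<'E'
from h import *
f=vision.grab_frame("wrist");s=robot.get_state()
P=onplane(f,[[218,154.5],[286.5,153.5],[286.5,219],[218,219]],10);print(P.round(1),P.mean(0),np.linalg.norm(P-np.roll(P,1,0),axis=1), (s["tcp_rot"].T@(P.mean(0)-s["eef_pos"])).round(1))
t=vision.grab_frame("top")
for z in (24,32,39): print(z,onplane(t,[[260+355/12-.5,122+355/12-.5]],z)[0].round(1))
print("disc",onplane(t,[[260+365.5/12-.5,122+353.5/12-.5]],24)[0].round(1))
E
```

```text
[[585.8 340.7  10. ]
 [609.5 295.6  10. ]
 [563.5 270.6  10. ]
 [539.  318.8  10. ]] [574.44323486 306.4362838   10.        ] [51.63915648 50.98885946 52.37772742 54.09507505] [  1.8  -1.6 109.9]
24 [ 574.4 -116.9   24. ]
32 [ 573.3 -116.2   32. ]
39 [ 572.3 -115.6   39. ]
disc [ 574.8 -119.    24. ]
```

```bash
python3 -m handwheel '[[1,0.0013,-0.0018,0.04,0,0,0],[1,0,0,0.04,0,0,0],[1,0,0,0.025,0,0,0],[1,0,0,0.0115,0,0,0],[1,0,0,0,0,0,0],[0.45,0,0,0,0,0,0],[0.45,0,0,0,0,0,0],[0.45,0,0,0,0,0,0],[0,0,0,0,0,0,0],[0,0,0,0,0,0,0],[0,0,0,0,0,0,0],[0,0,0,0,0,0,0]]' 30; python3 go.py 573 -117 2; python3 - <<'E'
from h import *
f=vision.grab_frame("wrist"); cv2.imwrite("pics/w8.png",f["image"])
E
```

```text
t: 11.12
eef_pos: [574.8, 308.3, 5.2]
tcp_rot: [[0.891, 0.454, 0.003], [0.454, -0.891, 0.001], [0.003, 0.0, -1.0]]
ft_force: [-1.1, 0.4, 5.7]
grip_width: 49.9
t 11.12 pos [574.8 308.3   5.2] az 26.98 w 49.9 F [-1.1  0.4  5.7] z [ 0.003  0.001 -1.   ]
tool shift mm [-194.5  378.2    2.7] n 7.0
```

View pics/w8.png

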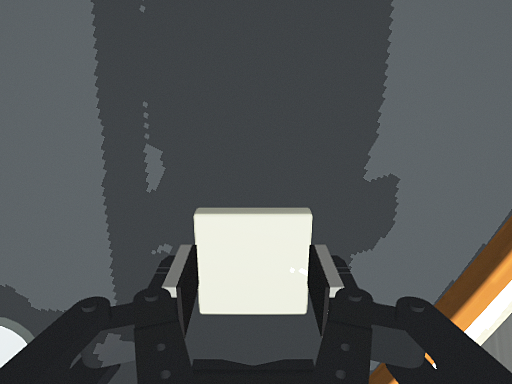

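```bash
python3 - <<'E'
from h import *
f=vision.grab_frame("wrist");s=robot.get_state()
P=onplane(f,[[194,214],[312,214],[308,314],[198,314]],10); print((( P-s["eef_pos"])@s["tcp_rot"]).round(1),(( P.mean(0)-s["eef_pos"])@s["tcp_rot"]).round(1))
E
python3 -m handwheel '[[0,0,0,-0.005,0,0,0],[0,0,0,-0.015,0,0,0],[0,0,0,-0.03,0,0,0],[0,0,0,-0.04,0,0,0],[0,0,0,-0.03,0,0,0],[0,0,0,0,0,0,0]]' 30; python3 go.py 573.2 -117.8 120
```

```text
[[ 24.3 -26.4  -4.8]
 [ 24.3  24.3  -4.7]
 [-27.1  25.3  -4.9]
 [-27.1 -27.4  -4.9]] [-1.4 -1.1 -4.8]
t: 11.98
eef_pos: [576.0, 308.9, 127.5]
tcp_rot: [[0.891, 0.454, 0.007], [0.454, -0.891, 0.003], [0.008, 0.0, -1.0]]
ft_force: [0.6, 0.2, -0.2]
grip_width: 49.5
t 11.97 pos [576.  308.9 127.5] az 26.98 w 49.5 F [ 0.6  0.2 -0.2] z [ 0.007  0.003 -1.   ]
tool shift mm [-196.1  379.     6.1] n 7.0
```

```bash
python3 -m handwheel '[[0,-0.0244,0.0474,0,0,0,0],[0,-0.0244,0.0474,0,0,0,0],[0,-0.0244,0.0474,0,0,0,0],[0,-0.0244,0.0474,0,0,0,0],[0,-0.0244,0.0474,0,0,0,0],[0,-0.0244,0.0474,0,0,0,0],[0,-0.0244,0.0474,0,0,0,0],[0,-0.0244,0.0474,0,0,0,0],[0,0,0,0,0,0,0],[0,0,0,0,0,0,0],[0,0,0,0,0,0,0]]' 30; python3 go.py 574.3 -117.6 60;
```

```text
t: 13.35
eef_pos: [571.3, -117.2, 123.0]
tcp_rot: [[0.891, 0.455, -0.001], [0.455, -0.891, 0.001], [-0.001, -0.001, -1.0]]
ft_force: [-0.6, 0.2, -0.3]
grip_width: 50.0
t 13.35 pos [ 571.3 -117.2  123. ] az 27.05 w 50.0 F [-0.6  0.2 -0.3] z [-0.001  0.001 -1.   ]
tool shift mm [ 2.5  1.8 63. ] n 2.0
```

```bash
python3 -m handwheel '[[0,0.0025,0.0018,0.03,0,0,0],[0,0,0,0.025,0,0,0],[0,0,0,0.013,0,0,0],[0,0,0,0,0,0,0],[0,0,0,0,0,0,0]]' 30; python3 go.py 574.3 -117.6 44;python3 - <<'E'
from h import *
f=vision.grab_frame("wrist"); cv2.imwrite("pics/w9.png",f["image"])
f=vision.grab_frame("side"); crop(f,proj(f,[[574,-120,40]])[0],50,"s9.png",8)
E
```

```text
t: 13.98
eef_pos: [575.6, -118.9, 56.2]
tcp_rot: [[0.891, 0.454, 0.001], [0.454, -0.891, -0.0], [0.001, 0.001, -1.0]]
ft_force: [0.5, 0.1, -0.8]
grip_width: 49.9
t 13.97 pos [ 575.6 -118.9   56.2] az 27.01 w 49.9 F [ 0.5  0.1 -0.8] z [ 0.001 -0.    -1.   ]
tool shift mm [-0.6 -1.8 12.2] n 1.0
s9.png origin 209 109 scale 8
```

View pics/w9.png

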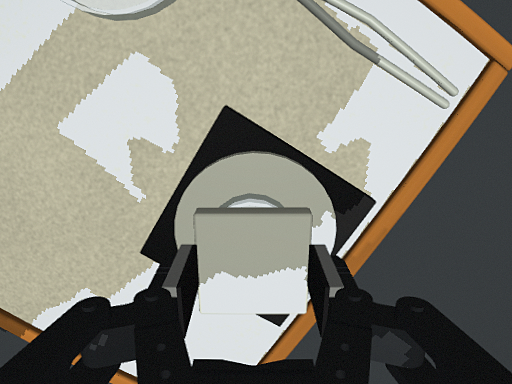

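View pics/s9.png

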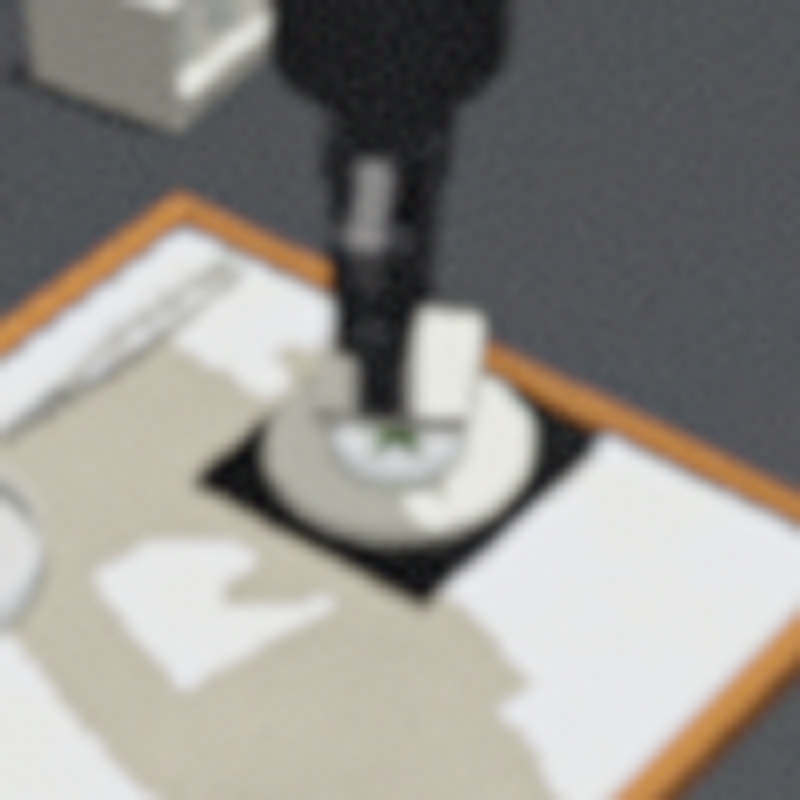

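```bash
python3 - <<'E'
from h import *
f=vision.grab_frame("wrist");s=robot.get_state();crop(f,[252,190],45,"w9c.png",8)
L=lambda px,z:((onplane(f,px,z)-s["eef_pos"])@s["tcp_rot"]).round(1)
print(L([[250,195.5]],39),L([[250,193]],24),L([[250,193]],39))
print("plate",L([[194,213],[312,213],[307,313],[200,313]],61),"bottom front",L([[195,208]],51))
E
```

```text
w9c.png origin 207 145 scale 8
[[25.5 -2.5 17.5]] [[22.1 -2.7 32.5]] [[26.8 -2.5 17.5]]
plate [[ 24.8 -26.4  -4.6]
 [ 24.7  24.3  -4.5]
 [-26.6  24.9  -4.6]
 [-26.6 -26.5  -4.7]] bottom front [[ 23.4 -27.7   5.4]]
```

View pics/w9c.png

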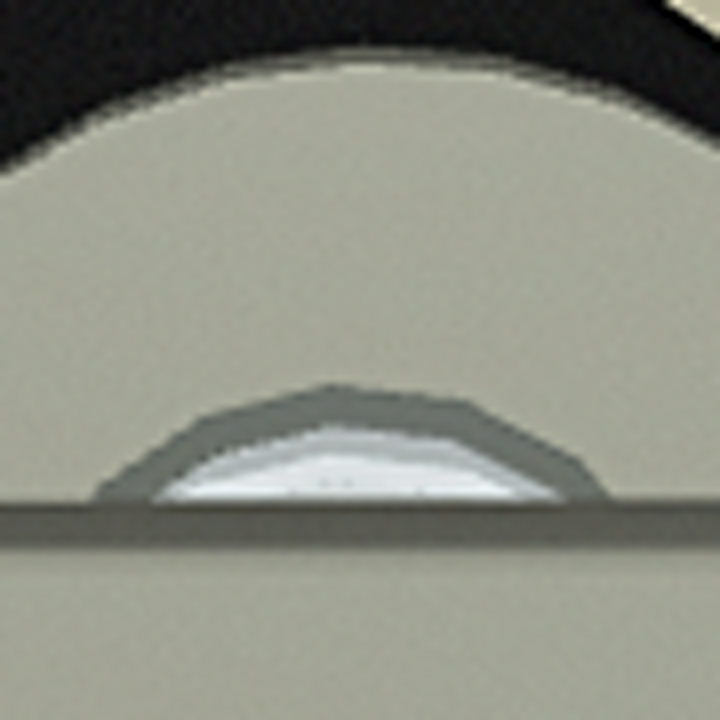

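Dish visible at col 250 (y −2.6 mm), plate centre at y −0.9 mm, so I shift −1.7 mm and lower.

```bash
python3 -m handwheel '[[0,0,-0.0017,0.006,0,0,0],[0,0,0,0.004,0,0,0],[0,0,0,0.002,0,0,0],[0,0,0,0,0,0,0],[0,0,0,0,0,0,0]]' 30; python3 go.py 574.3 -117.6 44
```

```text
t: 14.75
eef_pos: [573.7, -117.6, 44.2]
tcp_rot: [[0.891, 0.454, -0.0], [0.454, -0.891, 0.0], [-0.0, -0.0, -1.0]]
ft_force: [-2.5, 0.1, 7.1]
grip_width: 49.9
t 14.75 pos [ 573.7 -117.6   44.2] az 26.97 w 49.9 F [-2.5  0.1  7.1] z [-0.  0. -1.]
tool shift mm [0.5 0.3 0.2] n 1.0
```

Contact at z 44.2, as predicted. Release.

```bash
python3 -m handwheel '[[0.65,0,0,-0.0005,0,0,0],[0.75,0,0,0,0,0,0],[0.8,0,0,0,0,0,0],[0.8,0,0,0,0,0,0],[0.8,0,0,-0.02,0,0,0],[0.8,0,0,-0.05,0,0,0],[0.8,0,0,-0.05,0,0,0],[0.8,0,0,0,0,0,0],[0.8,0,0,0,0,0,0]]'; python3 go.py 379 340 130; python3 - <<'E'
from h import *
f=vision.grab_frame("wrist"); cv2.imwrite("pics/w10.png",f["image"])
s=robot.get_state()
P=proj(f,s["eef_pos"]*[1,1,0]+[0,0,49]); print(P)
g=cv2.cvtColor(f["image"],cv2.COLOR_BGR2GRAY); crop(f,[254,190],60,"w10c.png",6)
E
```

```text
t: 15.88
eef_pos: [573.5, -117.5, 163.6]
tcp_rot: [[0.891, 0.454, -0.001], [0.454, -0.891, 0.0], [-0.0, -0.0, -1.0]]
ft_force: [-0.7, 0.1, -0.9]
grip_width: 68.3
t 15.88 pos [ 573.5 -117.5  163.6] az 26.98 w 68.3 F [-0.7  0.1 -0.9] z [-0.001  0.    -1.   ]
tool shift mm [  34.2 -495.9   33.8] n 9.0
[[253.8826023  188.70742206]]
w10c.png origin 194 130 scale 6
```

View pics/w10c.png

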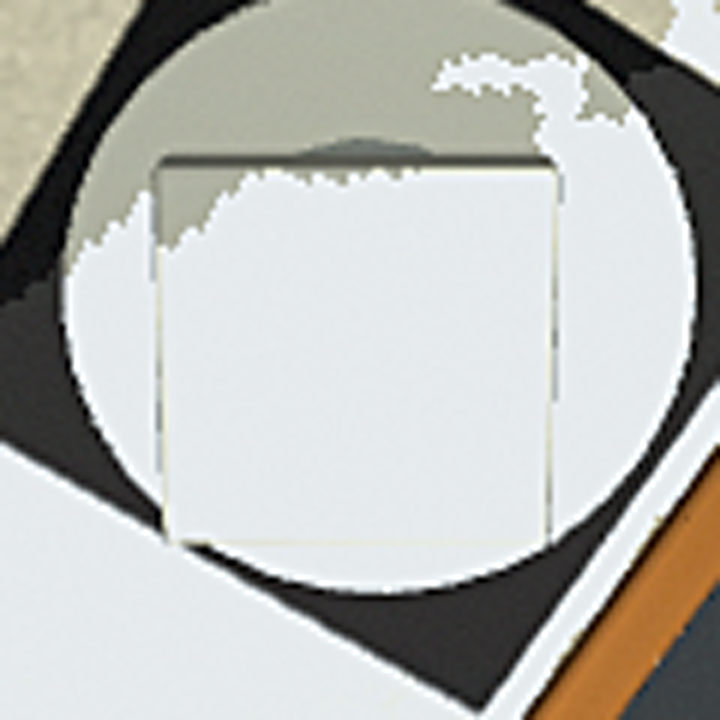

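The plate lies square on the dish: plate centre (253.5,189) against the projected TCP (253.9,188.7). Now the weight.

```bash
python3 -m handwheel '[[0.8,0.0034,-0.0496,0.0034,0,0,0],[0.8,0.0034,-0.0496,0.0034,0,0,0],[0.8,0.0034,-0.0496,0.0034,0,0,0],[0.8,0.0034,-0.0496,0.0034,0,0,0],[0.8,0.0034,-0.0496,0.0034,0,0,0],[0.8,0.0034,-0.0496,0.0034,0,0,0],[0.8,0.0034,-0.0496,0.0034,0,0,0],[0.8,0.0034,-0.0496,0.0034,0,0,0],[0.8,0.0034,-0.0496,0.0034,0,0,0],[0.8,0.0034,-0.0496,0.0034,0,0,0],[0.8,0,0,0,0,0,0],[0.8,0,0,0,0,0,0],[0.8,0,0,0,0,0,0]]'; python3 go.py 379 340 4; python3 - <<'E'
from h import *
f=vision.grab_frame("wrist"); cv2.imwrite("pics/w11.png",f["image"])
print(proj(f,[[379.4,340.4,24],[379.4,340.4,38]]))
E
```

```text
t: 17.55
eef_pos: [379.5, 338.4, 129.3]
tcp_rot: [[0.892, 0.452, -0.001], [0.452, -0.892, -0.001], [-0.002, 0.001, -1.0]]
ft_force: [0.4, -1.1, -0.4]
grip_width: 68.4
t 17.55 pos [379.5 338.4 129.3] az 26.9 w 68.4 F [ 0.4 -1.1 -0.4] z [-0.001 -0.001 -1.   ]
tool shift mm [  0.5  -1.7 125.3] n 3.0
[[251.98870784 190.42355278]
 [251.9415014  196.20745703]]
```

View pics/w11.png

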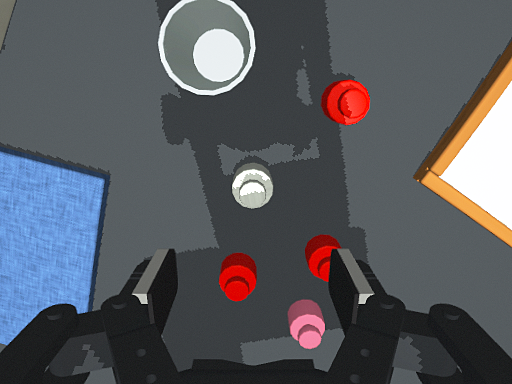

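The grey weight is at (252,190), as projected. No red piece lies on the jaws' line, so I descend.

```bash
python3 -m handwheel '[[0.65,0.0005,-0.0017,0.04,0,0,0],[0.65,0,0,0.04,0,0,0],[0.65,0,0,0.03,0,0,0],[0.65,0,0,0.013,0,0,0],[0.65,0,0,0,0,0,0],[0.3,0,0,0,0,0,0],[0.3,0,0,0,0,0,0],[0.3,0,0,0,0,0,0],[0,0,0,0,0,0,0],[0,0,0,0,0,0,0],[0,0,0,0,0,0,0]]' 45; python3 -m handwheel '[[0,0,0,-0.005,0,0,0],[0,0,0,-0.02,0,0,0],[0,0,0,-0.04,0,0,0],[0,0,0,-0.05,0,0,0],[0,0,0,-0.05,0,0,0],[0,0,0,0,0,0,0]]'; python3 go.py 573.5 -117.5 165; python3 - <<'E'
from h import *
f=vision.grab_frame("wrist"); cv2.imwrite("pics/w12.png",f["image"])
E
```

```text
t: 18.98
eef_pos: [380.2, 342.1, 8.3]
tcp_rot: [[0.891, 0.454, 0.003], [0.454, -0.891, 0.001], [0.003, -0.0, -1.0]]
ft_force: [1.7, -2.1, 6.2]
grip_width: 30.4
t: 19.73
eef_pos: [381.3, 343.6, 176.3]
tcp_rot: [[0.891, 0.454, 0.008], [0.454, -0.891, 0.006], [0.009, -0.002, -1.0]]
ft_force: [-0.2, -0.1, -2.6]
grip_width: 30.4
t 19.73 pos [381.3 343.6 176.3] az 26.99 w 30.4 F [-0.2 -0.1 -2.6] z [ 0.008  0.006 -1.   ]
tool shift mm [-38.1 498.2   9.9] n 9.0
```

View pics/w12.png

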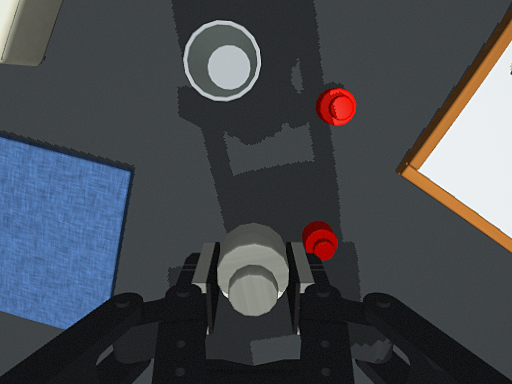

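```bash
python3 - <<'E'
from h import *
f=vision.grab_frame("wrist");s=robot.get_state(); p=s["eef_pos"]; R=s["tcp_rot"]
def L(px,h): return ((onplane(f,px,p[2]+h)-p)@R).round(1)
print("knob top l/r/t/b",L([[228,289],[278,289],[253,266],[253,315]],29.7))
print("body top",L([[218,258],[289,258],[253,224]],15.7))
E
python3 -m handwheel '[[0,-0.0038,0.0498,0,0,0,0],[0,-0.0038,0.0498,0,0,0,0],[0,-0.0038,0.0498,0,0,0,0],[0,-0.0038,0.0498,0,0,0,0],[0,-0.0038,0.0498,0,0,0,0],[0,-0.0038,0.0498,0,0,0,0],[0,-0.0038,0.0498,0,0,0,0],[0,-0.0038,0.0498,0,0,0,0],[0,-0.0038,0.0498,0,0,0,0],[0,-0.0038,0.0498,0,0,0,0],[0,0,0,0,0,0,0],[0,0,0,0,0,0,0],[0,0,0,0,0,0,0]]'; python3 go.py 573.5 -117.5 75
```

```text
knob top l/r/t/b [[  3.6 -11.  -29.7]
 [  3.6   8.3 -29.7]
 [ 13.7  -1.3 -29.7]
 [ -8.5  -1.3 -29.7]]
body top [[  9.5 -16.  -15.7]
 [  9.6  13.7 -15.7]
 [ 24.9  -1.3 -15.7]]
t: 21.45
eef_pos: [569.7, -118.1, 170.7]
tcp_rot: [[0.891, 0.455, -0.003], [0.455, -0.891, 0.001], [-0.002, -0.002, -1.0]]
ft_force: [0.2, 0.3, -1.6]
grip_width: 30.3
t 21.45 pos [ 569.7 -118.1  170.7] az 27.03 w 30.3 F [ 0.2  0.3 -1.6] z [-0.003  0.001 -1.   ]
tool shift mm [ 3.9  1.4 95.7] n 2.0
```

```bash
python3 - <<'E'
from h import *
f=vision.grab_frame("wrist");s=robot.get_state(); p=s["eef_pos"]; R=s["tcp_rot"]
cv2.imwrite("pics/w13.png",f["image"]);crop(f,[253,265],60,"w13c.png",6)
def L(px,h): return ((onplane(f,px,p[2]+h)-p)@R).round(1)
print(L([[253,224]],-8.3), proj(f,[p+R@[16,0,-15.7],p+R@[-16,0,-15.7],p+R@[16,0,8.3],p+R@[10,0,-29.7],p+R@[-10,0,-29.7]]).round(0))
E
```

```text
w13c.png origin 193 205 scale 6
[[14.1 -1.2  8.3]] [[256. 243.]
 [256. 309.]
 [256. 220.]
 [256. 274.]
 [256. 318.]]
```

View pics/w13c.png

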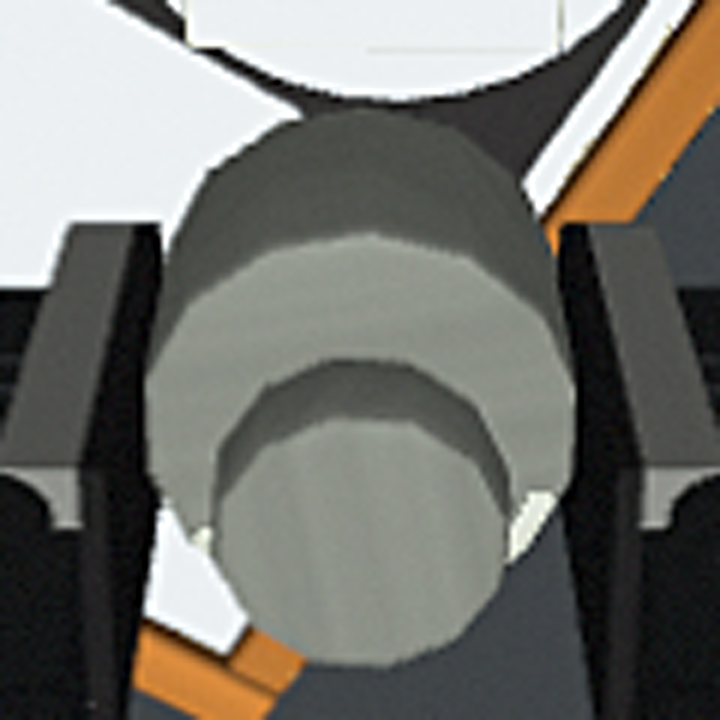

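The weight is upright and centred in the grip. Lowering onto the plate (expected contact at TCP z ≈ 57).

```bash
python3 -m handwheel '[[0,0.0044,0.0014,0.03,0,0,0],[0,0,0,0.04,0,0,0],[0,0,0,0.028,0,0,0],[0,0,0,0,0,0,0],[0,0,0,0,0,0,0]]'; python3 go.py 574 -117.3 57; python3 - <<'E'
from h import *
f=vision.grab_frame("wrist"); cv2.imwrite("pics/w14.png",f["image"])
f=vision.grab_frame("side"); crop(f,proj(f,[[574,-120,60]])[0],50,"s14.png",8)
E
```

```text
t: 22.12
eef_pos: [576.4, -118.3, 75.0]
tcp_rot: [[0.891, 0.454, 0.002], [0.454, -0.891, -0.0], [0.001, 0.001, -1.0]]
ft_force: [-0.1, -0.3, -1.7]
grip_width: 30.8
t 22.12 pos [ 576.4 -118.3   75. ] az 27.03 w 30.8 F [-0.1 -0.3 -1.7] z [ 0.002 -0.    -1.   ]
tool shift mm [-1.7 -2.  18. ] n 1.0
s14.png origin 209 103 scale 8
```

View pics/w14.png

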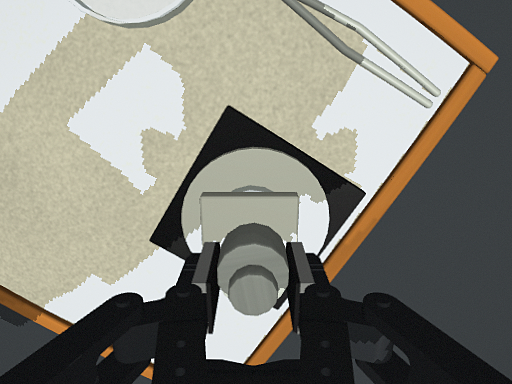

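View pics/s14.png

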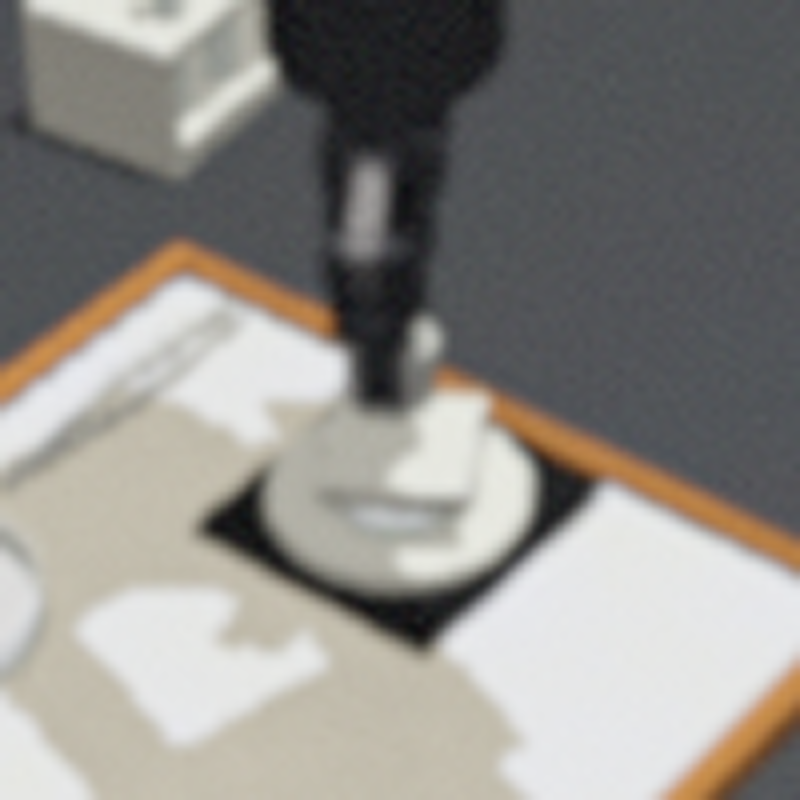

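```bash
python3 -m handwheel '[[0,-0.0017,-0.0019,0.01,0,0,0],[0,0,0,0.0045,0,0,0],[0,0,0,0.002,0,0,0],[0,0,0,0.0015,0,0,0],[0,0,0,0,0,0,0],[0,0,0,0,0,0,0]]'; python3 go.py 574 -117.3 57
```

```text
t: 22.98
eef_pos: [572.8, -117.7, 57.3]
tcp_rot: [[0.891, 0.453, -0.0], [0.453, -0.891, 0.0], [-0.0, -0.0, -1.0]]
ft_force: [-3.9, 1.3, 9.4]
grip_width: 30.3
t 22.98 pos [ 572.8 -117.7   57.3] az 26.97 w 30.3 F [-3.9  1.3  9.4] z [-0.  0. -1.]
tool shift mm [1.3 0.2 0.3] n 1.0
```

```bash
python3 -m handwheel '[[0,0,0,-0.0007,0,0,0],[0.5,0,0,0,0,0,0],[0.6,0,0,0,0,0,0],[0.6,0,0,0,0,0,0],[0.6,0,0,0,0,0,0],[0.6,0,0,-0.02,0,0,0],[0.6,0,0,-0.05,0,0,0],[0.6,0,0,-0.05,0,0,0],[0.6,0,0,0,0,0,0],[0.6,0,0,0,0,0,0]]'; python3 go.py 375 -308.5 150; python3 - <<'E'
from h import *
f=vision.grab_frame("wrist"); crop(f,[254,190],60,"w15c.png",6)
f=vision.grab_frame("side"); crop(f,proj(f,[[574,-120,60]])[0],50,"s15.png",8)
E
```

```text
t: 24.22
eef_pos: [572.8, -117.6, 176.3]
tcp_rot: [[0.891, 0.454, -0.0], [0.454, -0.891, 0.0], [-0.0, -0.0, -1.0]]
ft_force: [-0.3, 0.1, -0.4]
grip_width: 50.9
t 24.23 pos [ 572.8 -117.6  176.3] az 26.98 w 50.9 F [-0.3  0.1 -0.4] z [-0.  0. -1.]
tool shift mm [-262.8   80.4   26.4] n 5.0
w15c.png origin 194 130 scale 6
s15.png origin 209 103 scale 8
```

View pics/w15c.png

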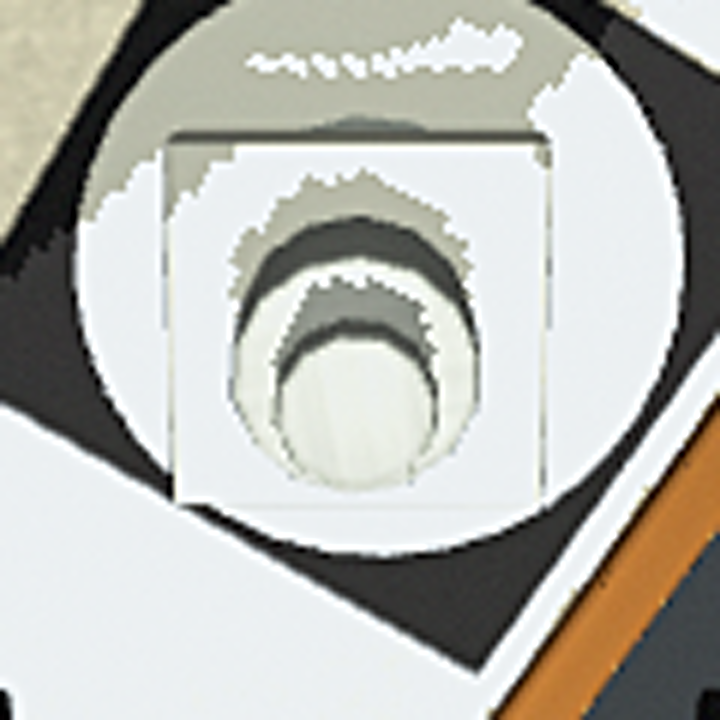

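View pics/s15.png

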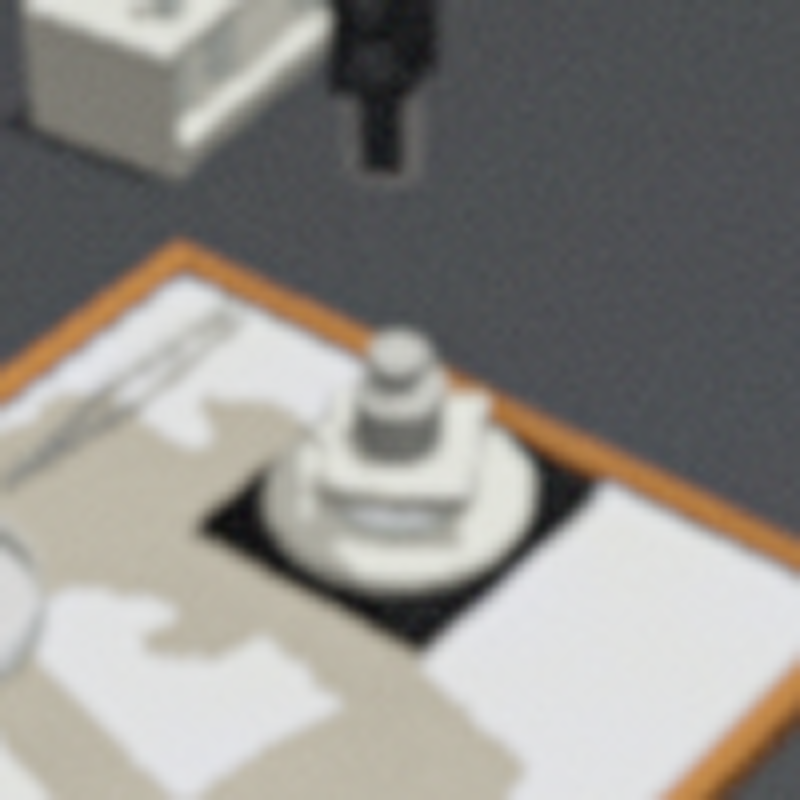

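The stack stands: dish, plate and weight are all upright, and the weight is about 1 mm off the plate centre. Now the jar.

```bash
python3 -m handwheel '[[1,-0.0438,0.0134,0.0044,0,0,0],[1,-0.0438,0.0134,0.0044,0,0,0],[1,-0.0438,0.0134,0.0044,0,0,0],[1,-0.0438,0.0134,0.0044,0,0,0],[1,-0.0438,0.0134,0.0044,0,0,0],[1,-0.0438,0.0134,0.0044,0,0,0],[1,0,0,0,0,0,0],[1,0,0,0,0,0,0],[1,0,0,0,0,0,0]]' 30; python3 go.py 375 -308.5 12; python3 - <<'E'
from h import *
f=vision.grab_frame("wrist"); cv2.imwrite("pics/w16.png",f["image"])
print(proj(f,[[375,-308.5,58],[375,-308.5,0]]))
E
```

```text
t: 25.45
eef_pos: [376.1, -307.8, 149.8]
tcp_rot: [[0.891, 0.455, -0.0], [0.455, -0.891, 0.001], [0.0, -0.001, -1.0]]
ft_force: [1.1, 0.5, -0.3]
grip_width: 85.7
t 25.45 pos [ 376.1 -307.8  149.8] az 27.04 w 85.7 F [ 1.1  0.5 -0.3] z [-0.     0.001 -1.   ]
tool shift mm [ -1.3   0.2 137.8] n 3.0
[[254.73061354 199.03930787]
 [254.49213035 178.08969213]]
```

View pics/w16.png

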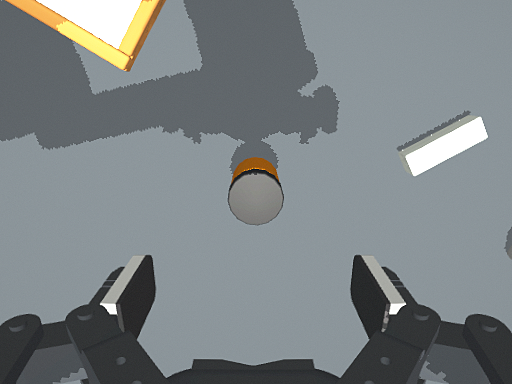

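The jar cap is at (256,197), projected (255,199). I descend and grip below the cap.

```bash
python3 -m handwheel '[[1,-0.0005,0.0006,0.045,0,0,0],[1,0,0,0.045,0,0,0],[1,0,0,0.03,0,0,0],[1,0,0,0.017,0,0,0],[1,0,0,0,0,0,0],[0.4,0,0,0,0,0,0],[0.4,0,0,0,0,0,0],[0.4,0,0,0,0,0,0],[0,0,0,0,0,0,0],[0,0,0,0,0,0,0],[0,0,0,0,0,0,0]]' 35; python3 -m handwheel '[[0,0,0,-0.005,0,0,0],[0,0,0,-0.02,0,0,0],[0,0,0,-0.04,0,0,0],[0,0,0,-0.05,0,0,0],[0,0,0,-0.03,0,0,0],[0,0,0,0,0,0,0]]'; python3 go.py 584.7 10 150; python3 - <<'E'
from h import *
f=vision.grab_frame("wrist"); cv2.imwrite("pics/w17.png",f["image"])
s=robot.get_state(); p=s["eef_pos"]; R=s["tcp_rot"]
print(proj(f,[p+R@[0,0,-44],p+R@[20.5,0,-44],p+R@[-20.5,0,-44],p+R@[20,0,13]]).round(0))
E
```

```text
t: 26.88
eef_pos: [376.0, -309.9, 14.2]
tcp_rot: [[0.891, 0.453, 0.002], [0.453, -0.891, -0.001], [0.001, 0.002, -1.0]]
ft_force: [1.2, 0.8, 6.5]
grip_width: 39.7
t: 27.62
eef_pos: [376.6, -310.7, 160.8]
tcp_rot: [[0.891, 0.454, 0.004], [0.454, -0.891, -0.004], [0.002, 0.006, -1.0]]
ft_force: [-0.2, -0.3, -1.7]
grip_width: 39.6
t 27.62 pos [ 376.6 -310.7  160.8] az 26.97 w 39.6 F [-0.2 -0.3 -1.7] z [ 0.004 -0.004 -1.   ]
tool shift mm [ 330.9 -191.5   10.3] n 7.0
[[252. 318.]
 [252. 267.]
 [253. 363.]
 [252. 209.]]
```

View pics/w17.png

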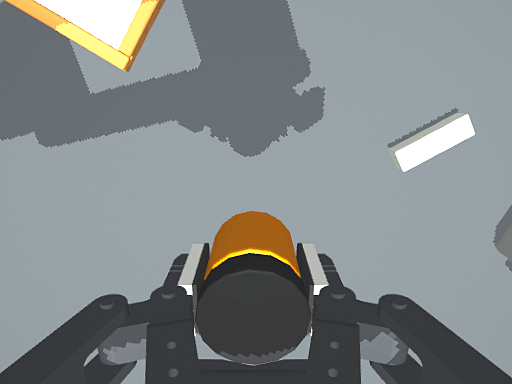

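```bash
python3 -m handwheel '[[0,0.0413,-0.0239,0,0,0,0],[0,0.0413,-0.0239,0,0,0,0],[0,0.0413,-0.0239,0,0,0,0],[0,0.0413,-0.0239,0,0,0,0],[0,0.0413,-0.0239,0,0,0,0],[0,0.0413,-0.0239,0,0,0,0],[0,0.0413,-0.0239,0,0,0,0],[0,0.0413,-0.0239,0,0,0,0],[0,0,0,0,0,0,0],[0,0,0,0,0,0,0]]'; python3 go.py 584.9 10 40; python3 - <<'E'
from h import *
f=vision.grab_frame("wrist"); cv2.imwrite("pics/w18.png",f["image"])
E
```

```text
t: 28.92
eef_pos: [581.4, 10.9, 156.2]
tcp_rot: [[0.891, 0.454, -0.004], [0.454, -0.891, -0.0], [-0.004, -0.002, -1.0]]
ft_force: [-0.3, -0.6, -1.5]
grip_width: 40.0
t 28.93 pos [581.4  10.9 156.2] az 27.03 w 40.0 F [-0.3 -0.6 -1.5] z [-0.004 -0.    -1.   ]
tool shift mm [  3.2   2.6 116.2] n 2.0
```

View pics/w18.png

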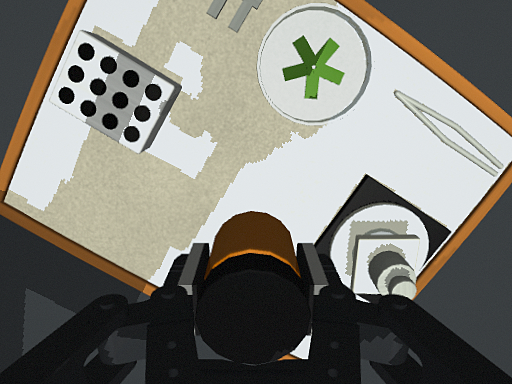

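```bash
python3 -m handwheel '[[0,0.0032,0.0016,0.04,0,0,0],[0,0,0,0.04,0,0,0],[0,0,0,0.03,0,0,0],[0,0,0,0.01,0,0,0],[0,0,0,0,0,0,0],[0,0,0,0,0,0,0]]'; python3 go.py 584.9 10 24
```

```text
t: 29.72
eef_pos: [587.7, 10.4, 39.5]
tcp_rot: [[0.891, 0.453, 0.002], [0.453, -0.891, -0.0], [0.002, 0.001, -1.0]]
ft_force: [-0.2, -0.0, -1.0]
grip_width: 39.6
t 29.73 pos [587.7  10.4  39.5] az 26.94 w 39.6 F [-0.2 -0.  -1. ] z [ 0.002 -0.    -1.   ]
tool shift mm [-2.7 -0.9 15.5] n 1.0
```

```bash
python3 -m handwheel '[[0,-0.0023,-0.0007,0.008,0,0,0],[0,0,0,0.0045,0,0,0],[0,0,0,0.002,0,0,0],[0,0,0,0.0015,0,0,0],[0,0,0,0,0,0,0]]'; python3 go.py 584.9 10 24
```

```text
t: 30.35
eef_pos: [584.1, 10.5, 24.1]
tcp_rot: [[0.891, 0.454, 0.0], [0.454, -0.891, -0.0], [0.0, 0.0, -1.0]]
ft_force: [-5.0, -0.2, 13.3]
grip_width: 39.6
t 30.35 pos [584.1  10.5  24.1] az 26.99 w 39.6 F [-5.  -0.2 13.3] z [ 0. -0. -1.]
tool shift mm [0.5 0.8 0.1] n 1.0
```

Contact at z 24.1, as expected. Release, rise, and go on to the bar.

```bash
python3 -m handwheel '[[0,0,0,-0.001,0,0,0],[0.65,0,0,0,0,0,0],[0.75,0,0,0,0,0,0],[0.75,0,0,0,0,0,0],[0.75,0,0,-0.02,0,0,0],[0.75,0,0,-0.05,0,0,0],[0.75,0,0,-0.06,0,0,0],[0.75,0,0,0,0,0,0]]'; python3 go.py 476.4 -435.8 150; python3 - <<'E'
from h import *
f=vision.grab_frame("wrist"); cv2.imwrite("pics/w19.png",f["image"])
E
```

```text
t: 31.35
eef_pos: [588.5, 10.2, 158.5]
tcp_rot: [[0.891, 0.454, 0.011], [0.454, -0.891, -0.001], [0.01, 0.006, -1.0]]
ft_force: [0.5, 1.0, 0.0]
grip_width: 64.1
t 31.35 pos [588.5  10.2 158.5] az 26.98 w 64.1 F [0.5 1.  0. ] z [ 0.011 -0.001 -1.   ]
tool shift mm [-302.3  346.6    7.5] n 8.0
```

View pics/w19.png

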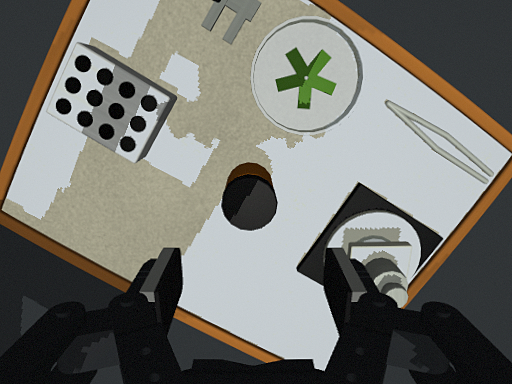

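The jar stands upright on the paper at (250,200) between block and stage. On to the bar.

```bash
python3 -m handwheel '[[0.75,-0.0336,0.0385,0.0005,0,0,0],[0.75,-0.0336,0.0385,0.0005,0,0,0],[0.75,-0.0336,0.0385,0.0005,0,0,0],[0.75,-0.0336,0.0385,0.0005,0,0,0],[0.75,-0.0336,0.0385,0.0005,0,0,0],[0.75,-0.0336,0.0385,0.0005,0,0,0],[0.75,-0.0336,0.0385,0.0005,0,0,0],[0.75,-0.0336,0.0385,0.0005,0,0,0],[0.75,-0.0336,0.0385,0.0005,0,0,0],[0.75,0,0,0,0,0,0]]' 45; python3 -m handwheel '[[0.65,0,0,0,0,0,-0.173],[0.65,0,0,0,0,0,-0.173],[0.65,0,0,0,0,0,-0.173],[0.65,0,0,0,0,0,-0.173],[0.65,0,0,0,0,0,-0.173],[0.65,0,0,0,0,0,-0.173],[0.65,0,0,0,0,0,-0.173],[0.65,0,0,0,0,0,-0.173],[0.65,0,0,0,0,0,-0.173],[0.65,0,0,0,0,0,-0.173],[0.65,0,0,0,0,0,-0.173],[0.65,0,0,0,0,0,-0.173],[0.65,0,0,0,0,0,0],[0.65,0,0,0,0,0,0]]'; python3 go.py 476.4 -435.8 4 146; python3 - <<'E'
from h import *
f=vision.grab_frame("wrist"); cv2.imwrite("pics/w20.png",f["image"])
print(proj(f,[[476.4,-435.8,18]]))
t=vision.grab_frame("top"); cv2.imwrite("pics/t20.png",t["image"])
E
```

```text
t: 32.65
eef_pos: [470.0, -438.7, 146.1]
tcp_rot: [[0.893, 0.45, -0.002], [0.45, -0.893, 0.001], [-0.002, -0.002, -1.0]]
ft_force: [0.5, 0.5, -0.2]
grip_width: 64.1
t: 34.4
eef_pos: [471.8, -434.4, 147.7]
tcp_rot: [[-0.827, 0.562, -0.001], [0.562, 0.827, 0.002], [0.002, 0.001, -1.0]]
ft_force: [-0.9, 0.8, -0.7]
grip_width: 55.5
t 34.4 pos [ 471.8 -434.4  147.7] az 145.79 w 55.5 F [-0.9  0.8 -0.7] z [-0.001  0.002 -1.   ]
tool shift mm [ -4.9   1.4 143.7] n 3.0
turn about tool z (az): -0.004 -> shift along NEW axes n/a; turn last
[[253.71869301 190.23837418]]
```

View pics/w20.png

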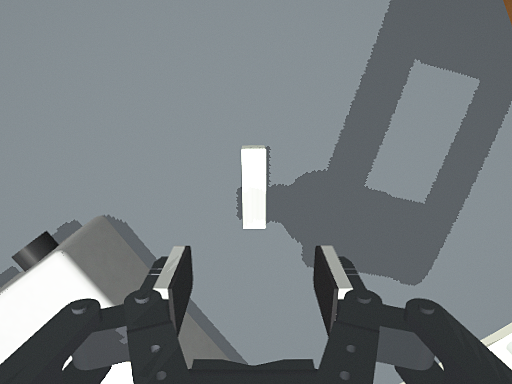

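View pics/t20.png

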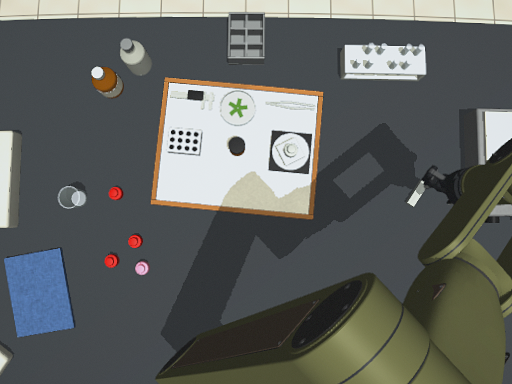

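The bar is aligned with the jaws at (254,187); projected (254,190). Jar and stack look right in the top view, at (237,146) and (290,151).

```bash
python3 -m handwheel '[[0.6,-0.0045,0.0014,0.045,0,0,0],[0.6,0,0,0.045,0,0,0],[0.6,0,0,0.03,0,0,0],[0.6,0,0,0.015,0,0,0],[0.6,0,0,0.005,0,0,0],[0.6,0,0,0,0,0,0],[0.6,0,0,0,0,0,0]]' 50; python3 go.py 476.4 -435.8 4 146
```

```text
t: 35.38
eef_pos: [477.3, -437.7, 10.1]
tcp_rot: [[-0.828, 0.56, 0.002], [0.56, 0.828, -0.002], [-0.003, -0.001, -1.0]]
ft_force: [-0.5, 0.3, -0.1]
grip_width: 51.6
t 35.38 pos [ 477.3 -437.7   10.1] az 145.91 w 51.6 F [-0.5  0.3 -0.1] z [ 0.002 -0.002 -1.   ]
tool shift mm [1.8 1.1 6.1] n 1.0
turn about tool z (az): -0.002 -> shift along NEW axes n/a; turn last
```

```bash
python3 -m handwheel '[[0.6,0.0018,0.0011,0.0035,0,0,0],[0.15,0,0,0,0,0,0],[0.15,0,0,0,0,0,0],[0.15,0,0,0,0,0,0],[0,0,0,0,0,0,0],[0,0,0,0,0,0,0],[0,0,0,0,0,0,0],[0,0,0,0,0,0,0]]' 60; python3 -m handwheel '[[0,0,0,-0.005,0,0,0],[0,0,0,-0.02,0,0,0],[0,0,0,-0.04,0,0,0],[0,0,0,-0.05,0,0,0],[0,0,0,-0.04,0,0,0],[0,0,0,0,0,0,0],[0,0,0,0,0,0,0]]'; python3 go.py 484.5 -111.7 150 85.1; python3 - <<'E'
from h import *
f=vision.grab_frame("wrist"); cv2.imwrite("pics/w21.png",f["image"])
E
```

```text
t: 36.38
eef_pos: [475.7, -435.1, 5.7]
tcp_rot: [[-0.828, 0.56, 0.0], [0.56, 0.828, -0.0], [-0.0, -0.0, -1.0]]
ft_force: [-0.7, 1.3, 5.6]
grip_width: 18.1
t: 37.25
eef_pos: [474.8, -434.2, 158.9]
tcp_rot: [[-0.828, 0.56, -0.002], [0.56, 0.828, 0.002], [0.002, 0.0, -1.0]]
ft_force: [-0.5, 0.2, -2.4]
grip_width: 18.3
t 37.25 pos [ 474.8 -434.2  158.9] az 145.92 w 18.3 F [-0.5  0.2 -2.4] z [-0.002  0.002 -1.   ]
tool shift mm [172.7 272.5   9.4] n 6.0
turn about tool z (az): 1.062 -> shift along NEW axes n/a; turn last
```

View pics/w21.png

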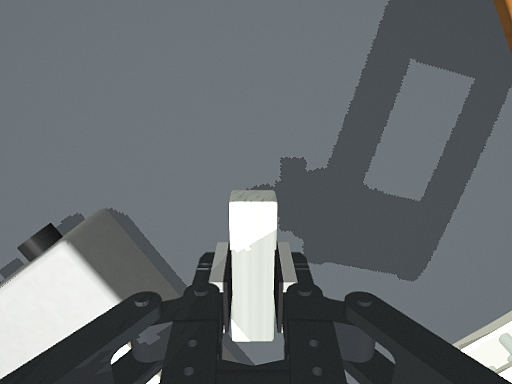

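```bash
python3 - <<'E'
from h import *
f=vision.grab_frame("wrist");s=robot.get_state(); p=s["eef_pos"]; R=s["tcp_rot"]
print(((onplane(f,[[254,203],[253,341]],p[2]+12.3)-p)@R).round(1), ((onplane(f,[[254,191]],p[2]-5.7)-p)@R).round(1))
E
python3 -m handwheel '[[0,0.0247,0.0389,0.001,0,0,0],[0,0.0247,0.0389,0.001,0,0,0],[0,0.0247,0.0389,0.001,0,0,0],[0,0.0247,0.0389,0.001,0,0,0],[0,0.0247,0.0389,0.001,0,0,0],[0,0.0247,0.0389,0.001,0,0,0],[0,0.0247,0.0389,0.001,0,0,0],[0,0,0,0,0,0,0.152],[0,0,0,0,0,0,0.152],[0,0,0,0,0,0,0.152],[0,0,0,0,0,0,0.152],[0,0,0,0,0,0,0.152],[0,0,0,0,0,0,0.152],[0,0,0,0,0,0,0.152],[0,0,0,0,0,0,0],[0,0,0,0,0,0,0]]'; python3 go.py 484.5 -111.7 50 85.1
```

```text
[[ 32.8   1.  -12.2]
 [-35.5   0.6 -12.5]] [[32.4  1.1  5.8]]
t: 39.35
eef_pos: [484.5, -112.4, 152.3]
tcp_rot: [[0.085, 0.996, -0.002], [0.996, -0.085, 0.001], [0.0, -0.002, -1.0]]
ft_force: [0.7, 0.7, -1.9]
grip_width: 18.2
t 39.35 pos [ 484.5 -112.4  152.3] az 85.1 w 18.2 F [ 0.7  0.7 -1.9] z [-0.002  0.001 -1.   ]
tool shift mm [  0.6   0.2 102.3] n 2.0
turn about tool z (az): 0.0 -> shift along NEW axes n/a; turn last
```

```bash
python3 -m handwheel '[[0,0.002,0,0.04,0,0,0],[0,0,0,0.04,0,0,0],[0,0,0,0.025,0,0,0],[0,0,0,0.01,0,0,0],[0,0,0,0,0,0,0],[0,0,0,0,0,0,0]]'; python3 go.py 484.5 -110.2 16 85.1; python3 - <<'E'
from h import *
f=vision.grab_frame("wrist"); cv2.imwrite("pics/w22.png",f["image"])
E
```

```text
t: 40.1
eef_pos: [486.2, -110.9, 39.1]
tcp_rot: [[0.088, 0.996, 0.002], [0.996, -0.088, -0.001], [-0.0, 0.002, -1.0]]
ft_force: [0.2, 0.8, -2.3]
grip_width: 18.3
t 40.1 pos [ 486.2 -110.9   39.1] az 84.98 w 18.3 F [ 0.2  0.8 -2.3] z [ 0.002 -0.001 -1.   ]
tool shift mm [ 0.5 -1.8 23.1] n 1.0
turn about tool z (az): -0.002 -> shift along NEW axes n/a; turn last
```

View pics/w22.png

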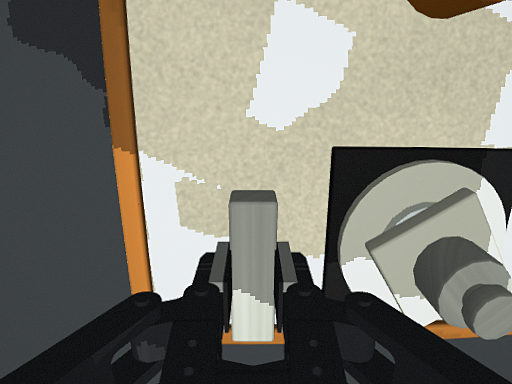

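```bash
python3 -m handwheel '[[0,0.0003,-0.0012,0.013,0,0,0],[0,0,0,0.007,0,0,0],[0,0,0,0.003,0,0,0],[0,0,0,0.001,0,0,0],[0,0,0,0,0,0,0],[0,0,0,0,0,0,0]]'; python3 go.py 484.5 -110.2 16 85.1
```

```text
t: 40.9
eef_pos: [483.3, -109.9, 15.6]
tcp_rot: [[0.088, 0.996, -0.001], [0.996, -0.088, 0.0], [0.0, -0.001, -1.0]]
ft_force: [-4.7, 1.7, 15.6]
grip_width: 18.4
t 40.9 pos [ 483.3 -109.9   15.6] az 84.96 w 18.4 F [-4.7  1.7 15.6] z [-0.001  0.    -1.   ]
tool shift mm [-0.2  1.3 -0.4] n 1.0
turn about tool z (az): -0.002 -> shift along NEW axes n/a; turn last
```

Contact. I back off a little, open only partway, and rise.

```bash
python3 -m handwheel '[[0,0,0,-0.0012,0,0,0],[0.35,0,0,0,0,0,0],[0.42,0,0,0,0,0,0],[0.42,0,0,0,0,0,0],[0.42,0,0,-0.02,0,0,0],[0.42,0,0,-0.05,0,0,0],[0.42,0,0,-0.05,0,0,0],[0.42,0,0,-0.05,0,0,0],[0.42,0,0,0,0,0,0]]'; python3 go.py 400 -350 200; python3 - <<'E'
from h import *
f=vision.grab_frame("wrist"); cv2.imwrite("pics/w23.png",f["image"])
E
```

```text
t: 42.02
eef_pos: [487.2, -111.1, 189.6]
tcp_rot: [[0.088, 0.996, 0.009], [0.996, -0.088, -0.003], [-0.002, 0.009, -1.0]]
ft_force: [-0.1, -1.2, -0.9]
grip_width: 35.8
t 42.02 pos [ 487.2 -111.1  189.6] az 84.96 w 35.8 F [-0.1 -1.2 -0.9] z [ 0.009 -0.003 -1.   ]
tool shift mm [-245.6  -65.7  -10.6] n 5.0
```

View pics/w23.png

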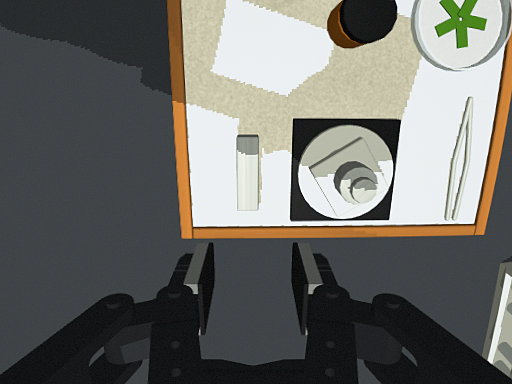

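Bar flat at (248,172), parallel to the stage edge. I move the arm clear and measure everything from the top and side cameras.

```bash
python3 -m handwheel '[[0.42,-0.05,-0.013,-0.005,0,0,0],[0.42,-0.05,-0.013,-0.005,0,0,0],[0.42,-0.05,-0.013,-0.005,0,0,0],[0.42,-0.05,-0.013,-0.005,0,0,0],[0.42,-0.05,-0.013,-0.005,0,0,0],[0.42,-0.05,-0.013,-0.005,0,0,0],[0.42,0,0,0,0,0,0],[0.42,0,0,0,0,0,0]]'; python3 - <<'E'
from h import *
t=vision.grab_frame("top"); cv2.imwrite("pics/t24.png",t["image"]); c=t["image"][110:225,205:330]; cv2.imwrite("pics/t24c.png",cv2.resize(c,None,fx=5,fy=5,interpolation=cv2.INTER_CUBIC))
f=vision.grab_frame("side"); c=f["image"][120:270,130:330]; cv2.imwrite("pics/s24c.png",cv2.resize(c,None,fx=4,fy=4,interpolation=cv2.INTER_CUBIC)); cv2.imwrite("pics/s24.png",f["image"])
E
```

```text
t: 43.08
eef_pos: [379.0, -401.0, 213.4]
tcp_rot: [[0.089, 0.996, -0.002], [0.996, -0.089, 0.004], [0.004, -0.003, -1.0]]
ft_force: [-0.3, 0.6, -0.3]
grip_width: 35.3
```

View pics/t24c.png

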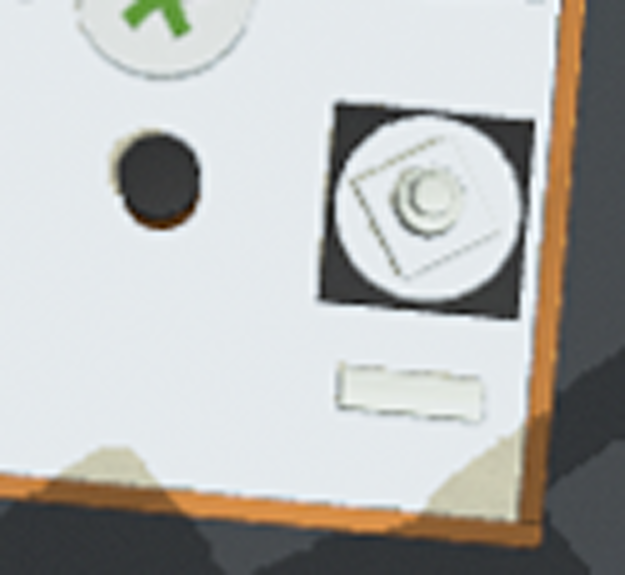

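View pics/s24c.png

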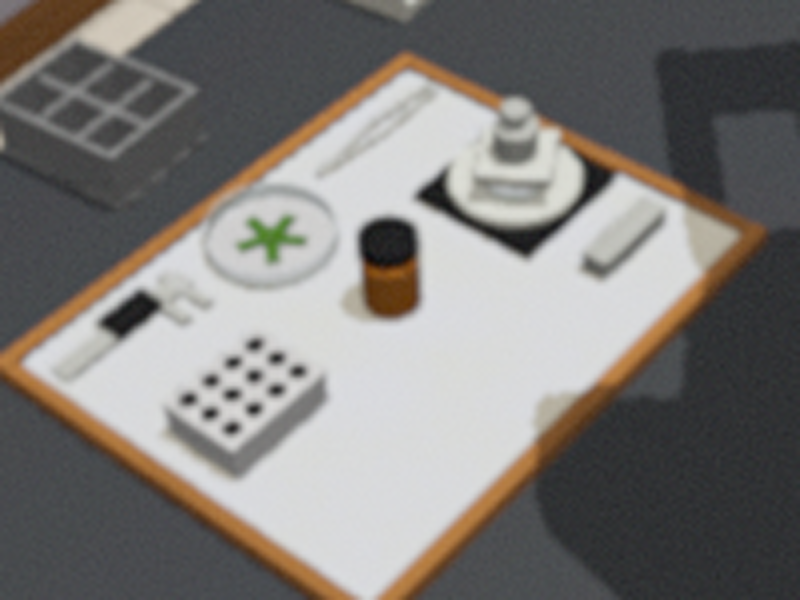

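View pics/t24.png

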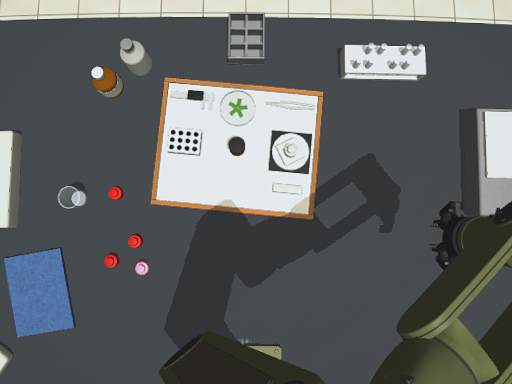

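```bash
python3 - <<'E'
from h import *
t=vision.grab_frame("top")
px=lambda a:np.array(a,float)/5+[205,110]-.4
ya=-0.0855; X=np.array([np.cos(ya),np.sin(ya)]);Y=np.array([-np.sin(ya),np.cos(ya)])
S=np.array([574.4,-119.3]);T=np.array([584.7,10])
loc=lambda p,o:np.round([(p-o)@X,(p-o)@Y],1)
b=onplane(t,px([[340,362],[482,377],[480,421],[336,407]]),28)[:,:2]; print("bar rel stage",loc(b.mean(0),S),"ang vs stage",np.degrees(np.arctan2(*(b[0]-b[1])[::-1]))-85.1)
p=onplane(t,px([[349,181],[443,138],[500,233],[402,279]]),49)[:,:2]; print("plate rel stage",loc(p.mean(0),S),np.linalg.norm(p-np.roll(p,1,0),axis=1).round(1))
k=onplane(t,px([[434,196]]),87)[:,:2]; print("weight knob rel plate",loc(k[0],p.mean(0)))
j=onplane(t,px([[160,177]]),68)[:,:2]; print("jar rel tray",loc(j[0],T))
f=vision.grab_frame("side"); o=np.array([130,120])
print("side base-front jar px", (np.array([390,317])/4+o), "proj jar bottom ctr", (proj(f,[[584.7,10,10]])-o)*4, "top",(proj(f,[[584.7,10,68]])-o)*4)
print(robot.get_state()["t"])
E
```

```text
bar rel stage [-90.8   0.9] ang vs stage -0.5664343515561114
plate rel stage [-3.9  3.6] [53.3 49.7 53.1 51.9]
weight knob rel plate [ 0.3 -1.6]
jar rel tray [-3.2 -0.1]
side base-front jar px [227.5  199.25] proj jar bottom ctr [[391.8976156  296.45908879]] top [[386.26506225 230.90603283]]
43.275
```

All checks are inside their limits, so I hand in.

```bash
python3 - <<'E'
from rig import robot, workorder
print(workorder.close_job()); print(robot.get_state()["t"])
E
```

```text
the job is handed in; nothing more can be done
None
the job is handed in; nothing more can be done
```

The job is handed in. By my last checks at about 43 s, everything was in place and inside its limits. No verdict is reported.

I set the leaf dish on the stage, covered it with the plate, and stood the grey steel weight on top. I then placed the jar and the bar, and moved the arm clear of everything.

| Check | Measured | Limit |
|---|---|---|
| Dish off the stage centre (pictures taken before and after covering) | 3.5 to 5 mm | 10 mm |
| Plate off the dish | about 1–2 mm | 9 mm |
| Weight off the plate centre | about 1.6 mm | 10 mm |
| Jar off the halfway point | about 3 mm | 15 mm |
| Bar centre before the stage centre (about a 31 mm gap) | 91 mm | 77–103 mm |
| Bar off the stage's middle | 1 mm | 15 mm |
| Bar off parallel | about 0.6° | 9.7° (0.17 rad) |

- **Left alone:** I did not touch the large dish, the beaker or the red and pink look-alikes. In the final top view they stand where they were.
- **Disagreement:** the cameras and the arm's own position differed by 2–3 mm in the jaw direction, about the stated calibration accuracy. The gripper also read about 2 mm narrower than the known sizes.
- **Weakest check:** the dish is hidden under the plate, so its final position is the least certain. By the tool's position it was released within 1 mm of the stage centre, but the pictures put it up to 5 mm off.

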